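# Complete a lens starter kit from the counter display

## Task

A patient's lens starter kit in the grey order caddy still lacks its lens-case pack. Take the blue lens-case pack off its display peg by feel: the peg ends are bent up or down from use and the hang tab tears if it is forced, so raise the pack only as far as its hang slot needs to clear the upturned tip and draw it off without straining tab or wire. Then stand it upright in the caddy's empty tall pocket, down on the pocket's floor before you let go, and leave the other packs, the rest of the kit and the things on the desk as they are.

Things in the scene. Friction and masses are not known exactly. Their poses are not given: they have to be found in the camera images.
- lens_case_pack: clear clamshell pack, blue foot and header, lens case inside, 30-90 g; origin: centre of its underside, z up, -x its front. Box 24 (x) x 44 (y) x 74 mm high; above it a blue hang tab 4 mm thick (x), 34 wide, up to z 101, with a slot 14 wide (y) from z 80 to 95.5. It hangs with the slot's top edge on a peg. Grip the box's sides across y near its top (fingers straddle tab and wire)
- lens_case_pack_slot (a point): centre of the blue pack's hang slot, 87.75 mm above the pack's underside
- display: fixed counter display: white foot 135 x 250 mm, two posts, a level rail 18 mm high; origin on the desk under the rail's middle; its three pegs stand 95 mm apart along its y and point along its -x, wire centre at z 155 mm. More than 15 N between the blue pack and a peg damages them
- peg_a: one of three steel wire pegs (each may be at any place); origin on the rail, at the wire's centre line; wire 5 mm thick along the peg's -x, straight to 74 mm from the rail; end then bent by use, 3 to 5 mm up or down (not told); at 110 mm it turns up, tip top 8 mm above the wire's top there, so the slot has 2.5 mm to spare. Springs up or down about 7 N per mm near the tip, stiffer by the rail
- peg_b: one of three steel wire pegs (each may be at any place); origin on the rail, at the wire's centre line; wire 5 mm thick along the peg's -x, straight to 74 mm from the rail; end then bent by use, 3 to 5 mm up or down (not told); at 110 mm it turns up, tip top 8 mm above the wire's top there, so the slot has 2.5 mm to spare. Springs up or down about 7 N per mm near the tip, stiffer by the rail
- peg_c: one of three steel wire pegs (each may be at any place); origin on the rail, at the wire's centre line; wire 5 mm thick along the peg's -x, straight to 74 mm from the rail; end then bent by use, 3 to 5 mm up or down (not told); at 110 mm it turns up, tip top 8 mm above the wire's top there, so the slot has 2.5 mm to spare. Springs up or down about 7 N per mm near the tip, stiffer by the rail
- drops_pack: pack of the same shape and size with red foot and header and a drops bottle, on another peg; to be left; origin: centre of its underside
- tape_pack: pack of the same shape and size with green foot and header and a tape roll, on another peg; to be left; origin: centre of its underside
- caddy: fixed grey order caddy, 112 (x) x 156 (y) mm, standing in the instrument tray; origin: centre of its underside; floor and walls 4 mm; rear (+x) row of bays 28 mm high: tall pocket with a flared lip (to 36 mm) at the +y end, bottle bay at the -y end; front bay 22 mm high with the carton
- pocket (a point): centre of the floor of the caddy's empty tall pocket, at x 37.5, y 49.5, z 4 mm in the caddy's frame, axes alike: inside 29 (x) x 49 mm (y), straight walls 24 mm high above this floor, then a lip flared 4 mm outward up to 32 mm; 2.5 mm of play all round the pack, whose width (y) goes along the caddy's y
- kit_carton: white and teal drops carton 84 x 52 x 18 mm lying in the caddy's front bay; to be left; origin: centre of its underside
- kit_bottle: small white bottle with red cap, 22 x 22 x 58 mm, in the caddy's bottle bay; to be left; origin: centre of its underside
- spectacles: black spectacles 138 x 138 x 41 mm on the desk; to be left; origin: centre of their underside
- glasses_case: teal hard spectacle case 67 x 162 x 43 mm on the desk; to be left; origin: centre of its underside
- penlight: white pen torch 15 x 125 x 15 mm on the desk; to be left; origin: centre of its underside
- contact_lens_case: loose contact lens case with two screw caps, 30 x 68 x 19 mm, on the desk; to be left; origin: centre of its underside

How it is judged:
On the way, in this order (a step that is already met when the one before it is completed fails the run):
1. the blue pack, held in the fingers, has been drawn off the open end of its peg (x of lens_case_pack_slot in the frame of display below -0.125 m and contact force between the fingers and lens_case_pack above 0.5 N), for 0.1 s.
2. the blue pack stands on the floor of the tall pocket while the fingers still hold it (horizontal distance between lens_case_pack and pocket below 0.006 m and z of lens_case_pack in the frame of pocket below 0.005 m and contact force between the fingers and lens_case_pack above 0.5 N), for 0.1 s.
At the end, for the whole second after the job is handed in: the blue pack stands upright (within 7 degrees) in the caddy's tall pocket, its underside within 6 mm of the pocket's centre and within 4 mm of its floor, released and at rest (horizontal distance between lens_case_pack and pocket below 0.006 m and z of lens_case_pack in the frame of pocket below 0.004 m and angle between lens_case_pack's own z axis and vertical below 0.12 rad and contact force between lens_case_pack and caddy above 0.05 N and linear speed of lens_case_pack below 0.02 m/s); the robot touches nothing.
It fails at once if the blue pack and a peg press on each other with more than 15 N (tab torn or wire bent) (contact force between lens_case_pack and peg_a above 15 N or contact force between lens_case_pack and peg_b above 15 N or contact force between lens_case_pack and peg_c above 15 N).
It fails at once if another pack on the display is shifted by more than 15 mm (distance of any of drops_pack, tape_pack from where it was at the start of the episode above 0.015 m).
It fails at once if the carton or the bottle of the kit is shifted by more than 15 mm (distance of any of kit_carton, kit_bottle from where it was at the start of the episode above 0.015 m).
It fails at once if the spectacles, glasses case, penlight or loose lens case on the desk are shifted by more than 20 mm (distance of any of spectacles, glasses_case, penlight, contact_lens_case from where it was at the start of the episode above 0.02 m).
It also fails if it takes over 64 s, if anything falls off the work surface, if the arm or the gripper's body presses on something with over 40 N, if the wrist force passes 120 N, or if a joint passes its speed limit or range.

## Robot

A 6-joint arm with a two-finger parallel gripper is mounted at the origin on a cart in front of the work surface, level with it; the furniture and walls round the work are solid. World frame = base frame: x ahead of the robot, y to its left, z up, the work surface at z = 0. Lengths are in m, angles in rad, forces in N, time in s.
With the tool pointing down it reaches from about 0.325 to 0.85 m from the base axis. Payload 15.5 kg.
Tool frame: the origin (TCP) lies at the very end of the fingers, on their centre line; the grasp point (between the pads) lies 19 mm behind it; z points along the fingers, y is the line along which they close (so a half turn about z gives the same grasp; the last joint's range is limited). The gripper opens to 91 mm and grips with 3 to 60 N. Pads are 32 mm wide; open, the fingers measure 118 mm over their backs; the gripper's body (76 mm by 178 mm) begins 60 mm behind the grasp point.
Start: joints at [1.165, 0.494, 1.345, -0, 1.302, -0.096], TCP at [0.191, 0.595, 0.214] pointing down, gripper open.
Joint ranges: [-2.91, 2.91], [-0.82, 2.16], [0.22, 2.67], [-1.22, 4.37], [0.12, 2.79], [-3.08, 3.08]. Speed limits (rad/s): [1.89, 1.89, 2.57, 3.01, 3.01, 3.01].

## Interface

Orientations are given as [roll, pitch, yaw] about the fixed x, y, z axes, in that order (R = Rz(yaw) Ry(pitch) Rx(roll)).
In Python, from station import bot gives the robot as it stands. The module is installed in compiled form; this text tells all that it offers.
- The arm moves only by the tool servo_tool, never from a script. Its argument "rows" is a list of rows, each an object of numbers: "x", "y", "z": the shift along the tool's x, y, z as a fraction of full scale; "wx", "wy", "wz": the turn, a rotation vector about the tool's x, y, z as a fraction of full scale; "gripper": the gripper's target within -1 to 1 (shut at 1, half-way at 0, fully open at -1). A call has exactly 10 rows; each row shifts and turns the commanded pose from where the row before left it, along the tool's axes as they then stand; what a row does not reach is not made up. Full scale, the value 1, is 0.025 m for a shift and 180 degrees for a turn. A row lasts 1/12 s, in which the tool goes at most 41.7 mm and 7.16 degrees, less where a joint would pass 70% of its speed; a pose out of reach is approached as far as the arm can. A call with a number of a shift or a turn outside -1 to 1 is refused whole. A call with a gripper value outside its range is refused whole. The fingers move at their own pace and stop on an object; "grip_force" is the grip in N (left out, the last holds). Time passes only in rows, so rows that do not move let the fingers close, or fill a call up. It gives the time, the measured TCP pose, the force, the opening and the grip force at its end, in the units of the state.
- bot.sense(): the state, without advancing time (a new reading comes with each control period).
- bot.grab_frame(name): name is "side" or "top"; returns a dict with "image" (400x640x3 uint8, blue, green, red), "fx", "fy", "cx", "cy" (pixels), "eye" and "rotation" of the camera in the world. Camera axes: x right, y down, z forward; pixel columns grow to the right and rows downward; lengths in m; the calibration is good to about 2 mm. A picture is of the moment at which its call begins. There is no depth.
- bot.close_job(): hands the job in; it is judged then, once.
The state is a dict: "clock": time; "joints": joint angles; "joint_velocities": joint speeds; "effort": joint torques, N m; "tcp_pos": TCP position; "tcp_rot": TCP orientation; "contact_force": force on the tool from outside, world axes, zero at the start; "torque": the same for the moment, N m; "grip_width": opening from 0.0 (shut) to 1.0 (fully open); "finger_force": force on a finger pad.
Only numpy, scipy, OpenCV 4.12 (cv2) and the standard library are available. Lean on these libraries where they do the work, as an engineer would, in place of code of your own. Each camera call takes 0.05 s, during which the arm holds its last target. There are 200 camera calls.

## Working session

There is one attempt and no reset: what is moved stays moved. The work goes in short steps, Python scripts to look and compute and a tool call to move; the robot and the scene stay as the last step left them, time stands still between calls to the robot, and variables do not carry over. Pictures are saved under pics/ and viewed, at most 10 in all, crops included, and the job is handed in when it is done.

Besides the shell and the picture viewer there is one more tool, called after ">>>" as name([rows], argument=value, ...), one row to a line, values as JSON. servo_tool: Moves the arm, as the interface text tells. Shift numbers are shares of 0.025 m and turn numbers shares of 180 degrees, none past 1 either way. Its arguments: {"type":"object","properties":{"rows":{"type":"array"},"grip_force":{"type":"number"}},"required":["rows"]}

```bash
mkdir -p pics; python3 - <<'E'
from station import bot
import cv2,pickle,numpy as np
s=bot.sense();print({k:np.round(v,3) for k,v in s.items()})
F={}
for n in("side","top"):
    f=bot.grab_frame(n);F[n]=f;cv2.imwrite(f"pics/{n}0.png",f["image"]);print(n,{k:np.round(v,4) for k,v in f.items() if k!="image"})
pickle.dump(F,open("f0.pkl","wb"))
E
```

```text
{'clock': np.float64(0.0), 'joints': array([ 1.165,  0.494,  1.346, -0.   ,  1.302, -0.095]), 'joint_velocities': array([-0.001,  0.001,  0.001,  0.001,  0.002, -0.001]), 'effort': array([ 2.0000e-03, -8.7885e+01, -3.8184e+01,  7.1000e-02,  5.4000e-02,
       -0.0000e+00]), 'tcp_pos': array([0.19 , 0.595, 0.213]), 'tcp_rot': array([-3.14 , -0.   ,  2.832]), 'contact_force': array([ 0.03 ,  0.419, -0.456]), 'torque': array([-0.005,  0.002,  0.01 ]), 'finger_force': np.float64(0.0), 'grip_width': np.float64(0.998)}
side {'fx': np.float64(389.9781), 'fy': np.float64(389.9781), 'cx': np.float64(315.5494), 'cy': np.float64(203.4401), 'eye': array([ 0.0302, -0.4585,  0.6186]), 'rotation': array([-2.1534, -0.0214, -0.6217])}
top {'fx': np.float64(399.5249), 'fy': np.float64(399.5249), 'cx': np.float64(321.8145), 'cy': np.float64(195.2436), 'eye': array([0.2921, 0.1454, 1.0587]), 'rotation': array([-2.9566, -0.012 , -1.5605])}
```

View pics/side0.png

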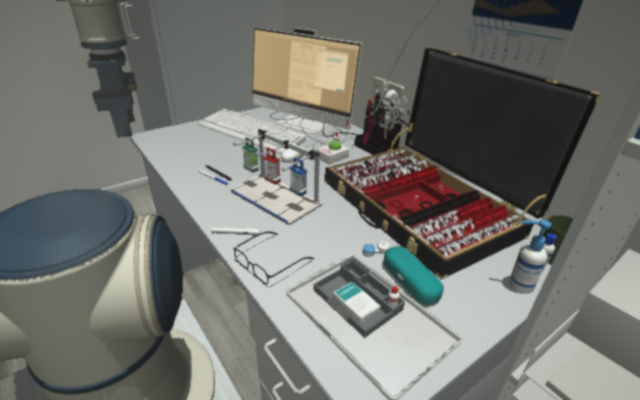

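View pics/top0.png

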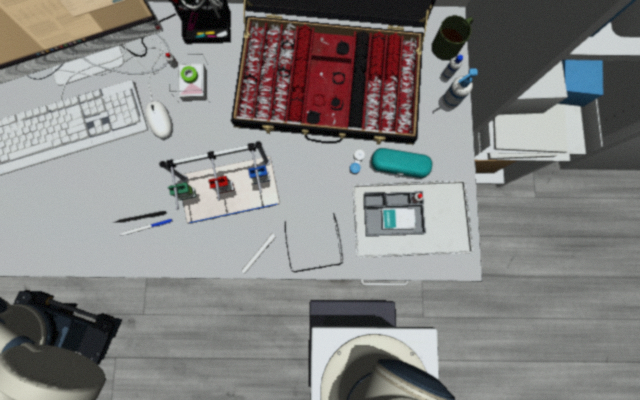

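The side view shows the display at (275,180) with green, red and blue packs (blue at about (298,177)). The caddy is at (360,295), with its empty pocket at the upper-left end. The top view shows blue tab at (259,172), rail from (165,163) to (262,147), caddy at (394,214) and tall pocket near (375,200). Next I'll enlarge crops.

```bash
python3 - <<'E'
import cv2,pickle,numpy as np
F=pickle.load(open("f0.pkl","rb"))
def crop(n,x,y,w,h,s): return cv2.resize(F[n]["image"][y:y+h,x:x+w],None,fx=s,fy=s,interpolation=cv2.INTER_CUBIC)
a=crop("side",225,120,110,110,5);
b=crop("top",150,135,140,100,5);
cv2.imwrite("pics/c1.png",np.vstack([a[:, :],]))
cv2.imwrite("pics/c2.png",b)
c=crop("side",280,245,130,100,4);d=crop("top",345,175,70,85,4)
H=max(c.shape[0],d.shape[0]);p=lambda i:cv2.copyMakeBorder(i,0,H-i.shape[0],0,0,0)
cv2.imwrite("pics/c3.png",np.hstack([p(c),p(d)]))
E
```

```text
(no output)
```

View pics/c1.png

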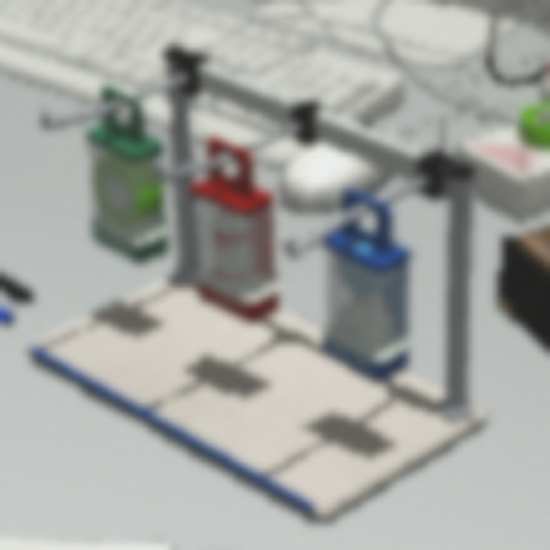

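View pics/c2.png

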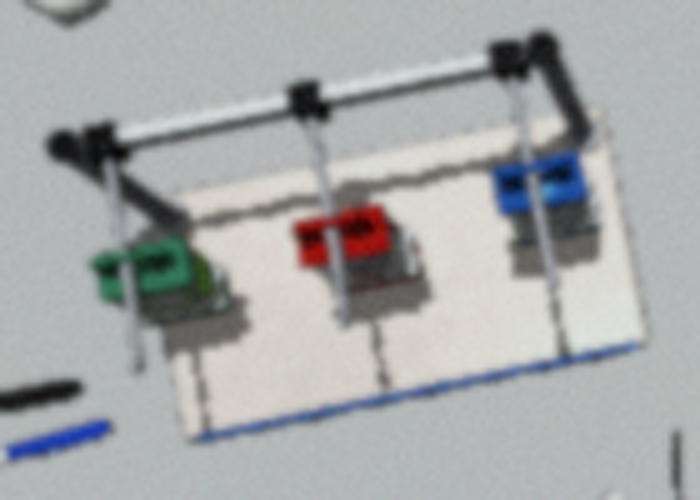

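View pics/c3.png

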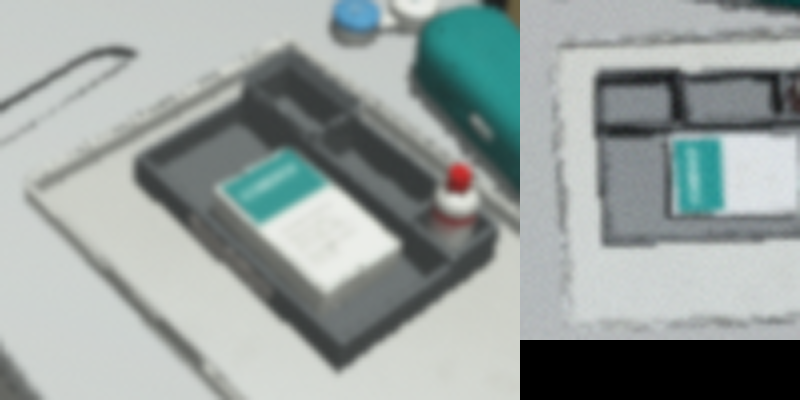

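The side crop (5x from (225,120)) shows blue pack with its tab at about (368,215), peg tip at (292,245) and clip at (440,178). The top crop (5x from (150,135)) shows clips at (508,58), (305,101) and (103,140), with the blue top spanning (495–585, 155–212) and the peg running to about (553,285). The last picture shows the pocket as the upper-left bay, at side crop (302,92).

```bash
cat > h.py <<'E'
import cv2,pickle,numpy as np
from scipy.spatial.transform import Rotation as R
def ray(f,p):
    d=np.array([(p[0]-f["cx"])/f["fx"],(p[1]-f["cy"])/f["fy"],1.]); r=R.from_euler("xyz",f["rotation"]).as_matrix()
    d=r@d; return np.array(f["eye"]),d/np.linalg.norm(d)
def onz(f,p,z):
    e,d=ray(f,p); return e+d*(z-e[2])/d[2]
def tri(fa,pa,fb,pb):
    (a,u),(b,v)=ray(fa,pa),ray(fb,pb)
    t=np.linalg.lstsq(np.c_[u,-v],b-a,rcond=None)[0]
    p,q=a+u*t[0],b+v*t[1]; return (p+q)/2,np.linalg.norm(p-q)
def proj(f,P):
    r=R.from_euler("xyz",f["rotation"]).as_matrix(); c=r.T@(np.asarray(P)-f["eye"])
    return np.array([f["fx"]*c[0]/c[2]+f["cx"],f["fy"]*c[1]/c[2]+f["cy"]])
E
python3 - <<'E'
from h import *
np.set_printoptions(precision=4,suppress=True)
F=pickle.load(open("f0.pkl","rb"));S,T=F["side"],F["top"]
sc=lambda x,y:(225+(x+.5)/5-.5,120+(y+.5)/5-.5); tc=lambda x,y:(150+(x+.5)/5-.5,135+(y+.5)/5-.5)
s3=lambda x,y:(280+(x+.5)/4-.5,245+(y+.5)/4-.5); t3=lambda x,y:(345+(x-520+.5)/4-.5,175+(y+.5)/4-.5)
for n,a,b in [("clipB",(438,172),(508,58)),("clipR",(303,122),(305,101)),("clipG",(183,72),(103,140)),("tipB",(292,245),(553,285)),("tipG",(45,122),(138,370))]:
    print(n,tri(S,sc(*a),T,tc(*b)))
for n,p in [("footFR",(645,345)),("footFL",(195,438))]: print(n,onz(T,tc(*p),.005))
for n,a in [("sFR",(318,518)),("sR",(487,420)),("sFL",(33,352))]: print(n,onz(S,sc(*a),.005))
for n,a,b in [("cad+x+y",(248,80),(598,72)),("cad-x+y",(137,160),(603,243))]: print(n,tri(S,s3(*a),T,t3(*b)))
print("-x-y",onz(S,s3(340,365),.0)," -x-y top",onz(S,s3(338,345),.024))
for f,n in((S,"S"),(T,"T")):
    h=cv2.cvtColor(f["image"],cv2.COLOR_BGR2HSV);m=cv2.inRange(h,(105,120,50),(125,255,255))
    nn,l,st,ce=cv2.connectedComponentsWithStats(m)
    print(n,[(st[i],ce[i].round(1)) for i in range(1,nn) if st[i][4]>15 and st[i][0]>200])
E
```

```text
clipB (array([0.5761, 0.3027, 0.1583]), np.float64(0.001180010445067428))
clipR (array([0.5528, 0.3973, 0.1568]), np.float64(0.002276300595953648))
clipG (array([0.5304, 0.4897, 0.1586]), np.float64(0.006233142961756219))
tipB (array([0.4688, 0.2773, 0.1576]), np.float64(0.0025698453585556043))
tipG (array([0.4256, 0.4621, 0.1633]), np.float64(0.0012448260956708515))
footFR [0.4653 0.25   0.005 ]
footFL [0.4127 0.4857 0.005 ]
sFR [0.4676 0.2539 0.005 ]
sR [0.5982 0.28   0.005 ]
sFL [0.416  0.4907 0.005 ]
cad+x+y (array([0.4834, 0.0297, 0.0226]), np.float64(0.0253623668963259))
cad-x+y (array([0.383 , 0.0201, 0.0208]), np.float64(0.0025058410029626843))
-x-y [ 0.3981 -0.1286  0.    ]  -x-y top [ 0.3906 -0.1325  0.024 ]
S [(array([291, 166,  15,   8,  59], dtype=int32), array([298.2, 169.6])), (array([216, 178,  11,   6,  20], dtype=int32), array([220.6, 180.5])), (array([545, 233,  11,  11,  91], dtype=int32), array([550.2, 238.2])), (array([520, 260,  22,   9,  52], dtype=int32), array([530.6, 265.2]))]
T [(array([456,  55,   7,   8,  39], dtype=int32), array([458.8,  58.2])), (array([249, 165,  18,  13, 127], dtype=int32), array([257.6, 171. ]))]
```

```bash
python3 - <<'E'
from h import *
np.set_printoptions(precision=4,suppress=True)
F=pickle.load(open("f0.pkl","rb"));S,T=F["side"],F["top"]
sc=lambda x,y:(225+(x+.5)/5-.5,120+(y+.5)/5-.5); tc=lambda x,y:(150+(x+.5)/5-.5,135+(y+.5)/5-.5)
a=np.radians(13);ux=np.array([np.cos(a),np.sin(a)]);uy=np.array([-ux[1],ux[0]])
O=np.array([.5761,.3027])
rel=lambda P:np.r_[(P[:2]-O)@ux,(P[:2]-O)@uy]
print("cent tri",(c:=tri(S,(298.2,169.6),T,(257.6,171))),rel(c[0]))
for p,z in [((325,350),.062),((380,378),.062),((328,236),.136),((382,264),.136),((408,238),.136)]:
    print(p,rel(onz(S,sc(*p),z)))
for p,z in [((497,190),.136),((500,212),.136),((587,202),.136),((493,167),.163),((578,153),.163)]:
    print("top",p,rel(onz(T,tc(*p),z)))
big=cv2.resize(S["image"][150:200,275:315],None,fx=14,fy=12,interpolation=cv2.INTER_CUBIC)
big=cv2.resize(S["image"][150:198,278:318],None,fx=12,fy=12,interpolation=cv2.INTER_CUBIC)
b2=cv2.resize(F["top"]["image"][155:195,240:272],None,fx=10,fy=10,interpolation=cv2.INTER_CUBIC)
H=576;b2=cv2.copyMakeBorder(b2,0,H-b2.shape[0],0,0,0)
cv2.imwrite("pics/c4.png",np.hstack([big,b2[:, :320]]))
E
```

```text
cent tri (array([0.5226, 0.2893, 0.1334]), np.float64(0.0010268936169403778)) [-0.0551 -0.0011]
(325, 350) [-0.0584  0.0278]
(380, 378) [-0.0587 -0.0137]
(328, 236) [-0.0614  0.021 ]
(382, 264) [-0.064  -0.0201]
(408, 238) [-0.0342 -0.0107]
top (497, 190) [-0.0558  0.0196]
top (500, 212) [-0.0666  0.0202]
top (587, 202) [-0.0705 -0.0209]
top (493, 167) [-0.0521  0.0162]
top (578, 153) [-0.0539 -0.0233]
```

View pics/c4.png

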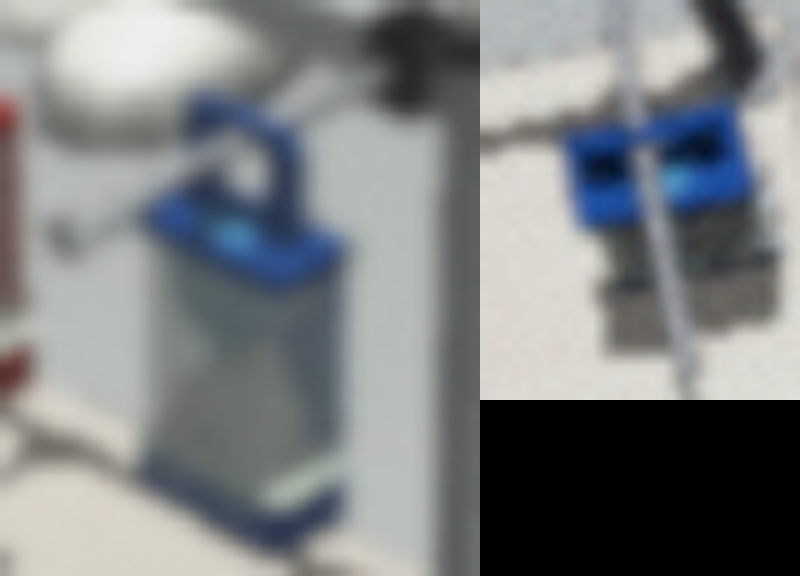

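The enlarged crop confirms blue header top, tab and wire. The pack centre is about 54 mm from the rail and centred on the wire, and the tip at side (283,170) sits low, so its end is probably bent down. Now the caddy.

```bash
python3 - <<'E'
from h import *
F=pickle.load(open("f0.pkl","rb"));S,T=F["side"],F["top"]
a=cv2.resize(S["image"][250:342,308:408],None,fx=4,fy=4,interpolation=cv2.INTER_CUBIC)
b=cv2.resize(T["image"][183:247,358:432],None,fx=5,fy=5,interpolation=cv2.INTER_CUBIC)
b=cv2.copyMakeBorder(b,0,368-b.shape[0],0,0,0)
cv2.imwrite("pics/c5.png",np.hstack([a,b]));print(a.shape,b.shape)
E
```

```text
(368, 400, 3) (368, 370, 3)
```

View pics/c5.png

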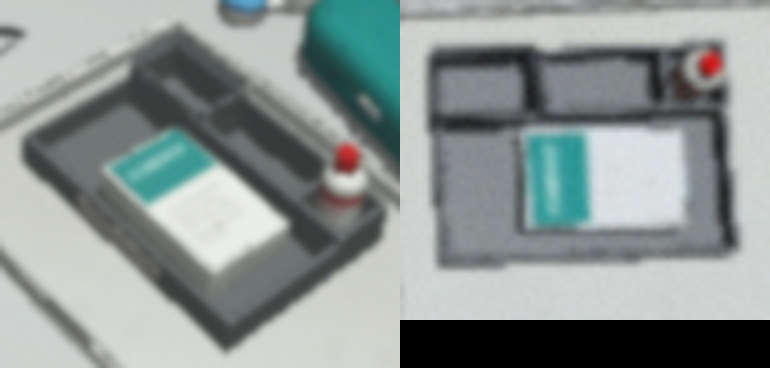

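The crop shows the pocket at the upper-left in the top view, with outer corners at (432,47), (440,265), (735,247) and (725,45). In the side view the corners are at (178,24), (22,143), (228,350) and (383,210).

```bash
python3 - <<'E'
from h import *
from scipy.optimize import least_squares
np.set_printoptions(precision=4,suppress=True)
F=pickle.load(open("f0.pkl","rb"));S,T=F["side"],F["top"]
s=lambda x,y:(308+(x+.5)/4-.5,250+(y+.5)/4-.5); t=lambda x,y:(358+(x-400+.5)/5-.5,183+(y+.5)/5-.5)
print("tri -x+y",tri(S,s(24,140),T,t(440,265)),"tri pk-y rear",tri(S,s(246,92),T,t(531,50)),"pk -y front",tri(S,s(215,112),T,t(533,115)))
print("tri -x-y",tri(S,s(226,333),T,t(735,248)),"+x+y",tri(S,s(178,26),T,t(433,47)),"+x-y",tri(S,s(383,212),T,t(725,48)))
print("carton top corners tri",tri(S,s(175,128),T,t(526,132)),tri(S,s(290,225),T,t(684,130)),tri(S,s(215,275),T,t(686,228)),tri(S,s(103,168),T,t(530,229)))
for b in (0,.003):
  for nm,p,z in [("T-x+y",t(440,265),b),("T-x-y",t(735,247),b+.022),("T-x+ytop",t(440,265),.022+b),("T+x+y",t(432,47),.036+b),("T+x-y",t(725,47),.028+b),
   ("S-x+y",s(22,140),.022+b),("S-x-y",s(228,335),.022+b),("S-x-yb",s(228,350),b),("S-x+yb",s(27,160),b),("S+x+y",s(178,24),.036+b),("S+x-y",s(384,212),.028+b)]:
    f=T if nm[0]=="T" else S
    print(b,nm,onz(f,p,z)[:2])
E
```

```text
tri -x+y (array([0.3822, 0.0197, 0.0216]), np.float64(0.002208790866568645)) tri pk-y rear (array([ 0.4945, -0.028 ,  0.0332]), np.float64(0.0029190630338747354)) pk -y front (array([ 0.4635, -0.0306,  0.0364]), np.float64(0.012368593650298125))
tri -x-y (array([ 0.3912, -0.1337,  0.0194]), np.float64(0.0018976452644378027)) +x+y (array([0.4924, 0.0253, 0.043 ]), np.float64(0.0001998223369342224)) +x-y (array([ 0.496 , -0.1297,  0.0315]), np.float64(2.6451568554049223e-05))
carton top corners tri (array([ 0.4503, -0.0244,  0.0286]), np.float64(0.0005196539901067009)) (array([ 0.4531, -0.1077,  0.0288]), np.float64(0.0013661417569221907)) (array([ 0.4028, -0.1082,  0.0262]), np.float64(0.0030919282464741175)) (array([ 0.4001, -0.0258,  0.0295]), np.float64(0.0009032517012418507))
0 T-x+y [0.3831 0.0177]
0 T-x-y [ 0.3923 -0.1336]
0 T-x+ytop [0.3812 0.0203]
0 T+x+y [0.4937 0.0251]
0 T+x-y [ 0.4972 -0.1306]
0 S-x+y [0.3822 0.0196]
0 S-x-y [ 0.3888 -0.1361]
0 S-x-yb [ 0.3962 -0.1307]
0 S-x+yb [0.3887 0.0235]
0 S+x+y [0.4992 0.0324]
0 S+x-y [ 0.4992 -0.128 ]
0.003 T-x+y [0.3828 0.018 ]
0.003 T-x-y [ 0.392  -0.1328]
0.003 T-x+ytop [0.381  0.0207]
0.003 T+x+y [0.4931 0.0254]
0.003 T+x-y [ 0.4966 -0.1298]
0.003 S-x+y [0.3804 0.0172]
0.003 S-x-y [ 0.387  -0.1377]
0.003 S-x-yb [ 0.3945 -0.1323]
0.003 S-x+yb [0.387  0.0212]
0.003 S+x+y [0.4968 0.0299]
0.003 S+x-y [ 0.4968 -0.1297]
```

>>> servo_tool([
  {"z": -0.16, "wz": -0.0341, "gripper": -0.32},
  {"z": -0.16, "wz": -0.0341, "gripper": -0.32},
  {"z": -0.16, "wz": -0.0341, "gripper": -0.32},
  {"z": -0.16, "wz": -0.0341, "gripper": -0.32},
  {"z": -0.16, "wz": -0.0341, "gripper": -0.32},
  {"y": -0.8, "gripper": -0.32},
  {"y": -0.8, "gripper": -0.32},
  {"y": -0.8, "gripper": -0.32},
  {"y": -0.8, "gripper": -0.32},
  {"y": -0.8, "gripper": -0.32},
], grip_force=8)

```text
invalid input
```

>>> servo_tool([
  {"x": -0.9, "y": -0.9, "gripper": -0.32},
  {"x": -0.9, "y": -0.9, "gripper": -0.32},
  {"x": -0.9, "y": -0.9, "gripper": -0.32},
  {"x": -0.9, "y": -0.9, "gripper": -0.32},
  {"x": -0.9, "y": -0.9, "gripper": -0.32},
  {"x": -0.9, "y": -0.9, "gripper": -0.32},
  {"x": -0.9, "y": -0.9, "gripper": -0.32},
  {"x": -0.9, "y": -0.9, "gripper": -0.32},
  {"x": -0.9, "y": -0.9, "gripper": -0.32},
  {"gripper": -0.32},
])

```text
invalid input
```

>>> servo_tool([
  {"x": 0, "y": 0, "z": -0.16, "wx": 0, "wy": 0, "wz": -0.0341, "gripper": -0.32},
  {"x": 0, "y": 0, "z": -0.16, "wx": 0, "wy": 0, "wz": -0.0341, "gripper": -0.32},
  {"x": 0, "y": 0, "z": -0.16, "wx": 0, "wy": 0, "wz": -0.0341, "gripper": -0.32},
  {"x": 0, "y": 0, "z": -0.16, "wx": 0, "wy": 0, "wz": -0.0341, "gripper": -0.32},
  {"x": 0, "y": 0, "z": -0.16, "wx": 0, "wy": 0, "wz": -0.0341, "gripper": -0.32},
  {"x": 0, "y": -0.8, "z": 0, "wx": 0, "wy": 0, "wz": 0, "gripper": -0.32},
  {"x": 0, "y": -0.8, "z": 0, "wx": 0, "wy": 0, "wz": 0, "gripper": -0.32},
  {"x": 0, "y": -0.8, "z": 0, "wx": 0, "wy": 0, "wz": 0, "gripper": -0.32},
  {"x": 0, "y": -0.8, "z": 0, "wx": 0, "wy": 0, "wz": 0, "gripper": -0.32},
  {"x": 0, "y": -0.8, "z": 0, "wx": 0, "wy": 0, "wz": 0, "gripper": -0.32},
], grip_force=8)

```text
clock: 0.93
tcp_pos: [0.2129, 0.4967, 0.2336]
tcp_rot: [-3.141, -0.0, -2.916]
contact_force: [-0.8, -0.2, 0.0]
grip_width: 0.661
finger_force: 0.0
```

>>> servo_tool([
  {"x": -0.9, "y": -1, "z": 0, "wx": 0, "wy": 0, "wz": 0, "gripper": -0.32},
  {"x": -0.9, "y": -1, "z": 0, "wx": 0, "wy": 0, "wz": 0, "gripper": -0.32},
  {"x": -0.9, "y": -1, "z": 0, "wx": 0, "wy": 0, "wz": 0, "gripper": -0.32},
  {"x": -0.9, "y": -1, "z": 0, "wx": 0, "wy": 0, "wz": 0, "gripper": -0.32},
  {"x": -0.9, "y": -1, "z": 0, "wx": 0, "wy": 0, "wz": 0, "gripper": -0.32},
  {"x": -0.9, "y": -1, "z": 0, "wx": 0, "wy": 0, "wz": 0, "gripper": -0.32},
  {"x": -0.9, "y": -1, "z": 0, "wx": 0, "wy": 0, "wz": 0, "gripper": -0.32},
  {"x": -0.9, "y": -1, "z": 0, "wx": 0, "wy": 0, "wz": 0, "gripper": -0.32},
  {"x": -0.9, "y": -0.9, "z": 0, "wx": 0, "wy": 0, "wz": 0, "gripper": -0.32},
  {"x": -0.9, "y": -0.8, "z": 0, "wx": 0, "wy": 0, "wz": 0, "gripper": -0.32},
])

```text
clock: 1.77
tcp_pos: [0.4876, 0.3103, 0.2337]
tcp_rot: [-3.141, -0.001, -2.916]
contact_force: [0.1, 1.0, -0.3]
grip_width: 0.661
finger_force: 0.0
```

>>> servo_tool([
  {"x": -0.5, "y": -0.5, "z": 0, "wx": 0, "wy": 0, "wz": 0, "gripper": -0.32},
  {"x": -0.4, "y": -0.3, "z": 0, "wx": 0, "wy": 0, "wz": 0, "gripper": -0.32},
  {"x": -0.3, "y": -0.2, "z": 0, "wx": 0, "wy": 0, "wz": 0, "gripper": -0.32},
  {"x": 0, "y": 0, "z": 0, "wx": 0, "wy": 0, "wz": 0, "gripper": -0.32},
  {"x": 0, "y": 0, "z": 0, "wx": 0, "wy": 0, "wz": 0, "gripper": -0.32},
  {"x": 0, "y": 0, "z": 0, "wx": 0, "wy": 0, "wz": 0, "gripper": -0.32},
  {"x": 0, "y": 0, "z": 0, "wx": 0, "wy": 0, "wz": 0, "gripper": -0.32},
  {"x": 0, "y": 0, "z": 0, "wx": 0, "wy": 0, "wz": 0, "gripper": -0.32},
  {"x": 0, "y": 0, "z": 0, "wx": 0, "wy": 0, "wz": 0, "gripper": -0.32},
  {"x": 0, "y": 0, "z": 0, "wx": 0, "wy": 0, "wz": 0, "gripper": -0.32},
])

```text
clock: 2.6
tcp_pos: [0.5211, 0.2944, 0.234]
tcp_rot: [3.142, 0.0, -2.915]
contact_force: [0.2, -0.7, 0.1]
grip_width: 0.66
finger_force: 0.0
```

>>> servo_tool([
  {"x": 0, "y": -0.2, "z": 0.4, "wx": 0, "wy": 0, "wz": 0, "gripper": -0.32},
  {"x": 0, "y": 0, "z": 0.8, "wx": 0, "wy": 0, "wz": 0, "gripper": -0.32},
  {"x": 0, "y": 0, "z": 0.8, "wx": 0, "wy": 0, "wz": 0, "gripper": -0.32},
  {"x": 0, "y": 0, "z": 0.5, "wx": 0, "wy": 0, "wz": 0, "gripper": -0.32},
  {"x": 0, "y": 0, "z": 0.5, "wx": 0, "wy": 0, "wz": 0, "gripper": -0.32},
  {"x": 0, "y": 0, "z": 0.4, "wx": 0, "wy": 0, "wz": 0, "gripper": -0.32},
  {"x": 0, "y": 0, "z": 0.2, "wx": 0, "wy": 0, "wz": 0, "gripper": -0.32},
  {"x": 0, "y": 0, "z": 0, "wx": 0, "wy": 0, "wz": 0, "gripper": -0.32},
  {"x": 0, "y": 0, "z": 0, "wx": 0, "wy": 0, "wz": 0, "gripper": -0.32},
  {"x": 0, "y": 0, "z": 0, "wx": 0, "wy": 0, "wz": 0, "gripper": -0.32},
])

```text
clock: 3.43
tcp_pos: [0.5229, 0.2894, 0.1445]
tcp_rot: [3.141, 0.001, -2.916]
contact_force: [0.1, 0.2, 0.3]
grip_width: 0.661
finger_force: 0.0
```

```bash
python3 - <<'E'
from station import bot
from h import *
S=bot.grab_frame("side");T=bot.grab_frame("top")
a=cv2.resize(S["image"][130:205,255:345],None,fx=4.4,fy=4.4,interpolation=cv2.INTER_CUBIC)
b=cv2.resize(T["image"][130:210,215:300],None,fx=4.4,fy=4.4,interpolation=cv2.INTER_CUBIC)
H=max(a.shape[0],b.shape[0]);p=lambda i:cv2.copyMakeBorder(i,0,H-i.shape[0],0,0,0)
cv2.imwrite("pics/d1.png",np.hstack([p(a),p(b)]));s=bot.sense();print(s["clock"],s["tcp_pos"],s["contact_force"])
E
```

```text
3.5333 [0.52284701 0.28946321 0.14458909] [-0.58516761 -0.08525172 -0.35888544]
```

View pics/d1.png

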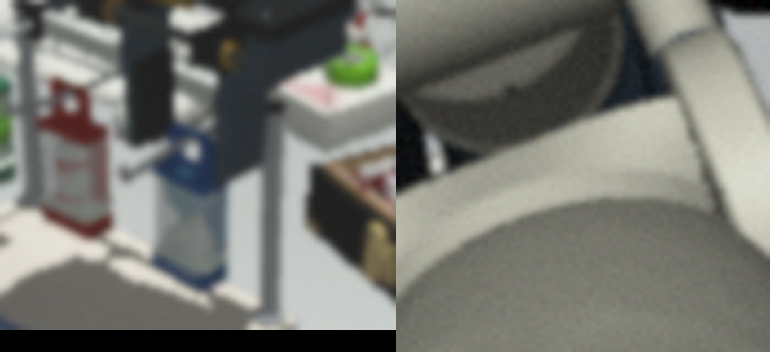

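The side view shows the fingers straddling the tab, with inner edges near columns 168 and 216 around the blue header; the top view is blocked by the arm. Descending and closing gently next.

>>> servo_tool([
  {"x": 0, "y": 0, "z": 0.4, "wx": 0, "wy": 0, "wz": 0, "gripper": -0.32},
  {"x": 0, "y": 0, "z": 0.4, "wx": 0, "wy": 0, "wz": 0, "gripper": -0.32},
  {"x": 0, "y": 0, "z": 0.4, "wx": 0, "wy": 0, "wz": 0, "gripper": -0.32},
  {"x": 0, "y": 0, "z": 0.26, "wx": 0, "wy": 0, "wz": 0, "gripper": -0.32},
  {"x": 0, "y": 0, "z": 0, "wx": 0, "wy": 0, "wz": 0, "gripper": -0.32},
  {"x": 0, "y": 0, "z": 0, "wx": 0, "wy": 0, "wz": 0, "gripper": -0.25},
  {"x": 0, "y": 0, "z": 0, "wx": 0, "wy": 0, "wz": 0, "gripper": -0.2},
  {"x": 0, "y": 0, "z": 0, "wx": 0, "wy": 0, "wz": 0, "gripper": -0.15},
  {"x": 0, "y": 0, "z": 0, "wx": 0, "wy": 0, "wz": 0, "gripper": -0.1},
  {"x": 0, "y": 0, "z": 0, "wx": 0, "wy": 0, "wz": 0, "gripper": -0.05},
], grip_force=8)

```text
clock: 4.37
tcp_pos: [0.5227, 0.2894, 0.1078]
tcp_rot: [3.142, 0.001, -2.916]
contact_force: [-0.4, 0.4, 0.4]
grip_width: 0.534
finger_force: 0.0
```

>>> servo_tool([
  {"x": 0, "y": 0, "z": 0, "wx": 0, "wy": 0, "wz": 0, "gripper": 0},
  {"x": 0, "y": 0, "z": 0, "wx": 0, "wy": 0, "wz": 0, "gripper": 0.05},
  {"x": 0, "y": 0, "z": 0, "wx": 0, "wy": 0, "wz": 0, "gripper": 0.1},
  {"x": 0, "y": 0, "z": 0, "wx": 0, "wy": 0, "wz": 0, "gripper": 0.2},
  {"x": 0, "y": 0, "z": 0, "wx": 0, "wy": 0, "wz": 0, "gripper": 0.3},
  {"x": 0, "y": 0, "z": 0, "wx": 0, "wy": 0, "wz": 0, "gripper": 0.3},
  {"x": 0, "y": 0, "z": 0, "wx": 0, "wy": 0, "wz": 0, "gripper": 0.3},
  {"x": 0, "y": 0, "z": 0, "wx": 0, "wy": 0, "wz": 0, "gripper": 0.3},
  {"x": 0, "y": 0, "z": 0, "wx": 0, "wy": 0, "wz": 0, "gripper": 0.3},
  {"x": 0, "y": 0, "z": 0, "wx": 0, "wy": 0, "wz": 0, "gripper": 0.3},
])

```text
clock: 5.2
tcp_pos: [0.5225, 0.2893, 0.1074]
tcp_rot: [-3.142, 0.0, -2.916]
contact_force: [1.2, -0.8, 1.7]
grip_width: 0.492
finger_force: 7.9
```

```bash
cat > feel.py <<'E'
from station import bot
import numpy as np
def feel(n=8):
    A=[]
    for i in range(n):
        bot.grab_frame("side"); s=bot.sense(); A.append(np.r_[s["contact_force"],s["torque"],s["tcp_pos"],s["finger_force"],s["clock"]])
    A=np.array(A);print("F",A[:,:3].mean(0).round(2),"+-",A[:,:3].std(0).round(2),"M",A[:,3:6].mean(0).round(3),"tcp",A[:,6:9].mean(0).round(5),"t",A[-1,-1].round(2))
feel()
E
python3 feel.py
```

```text
F [ 0.34 -0.26  1.15] +- [0.37 0.54 0.36] M [ 0.024 -0.02  -0.   ] tcp [0.52251 0.28932 0.10744] t 5.6
```

>>> servo_tool([
  {"x": 0, "y": 0, "z": -0.05, "wx": 0, "wy": 0, "wz": 0, "gripper": 0.3},
  {"x": 0, "y": 0, "z": -0.05, "wx": 0, "wy": 0, "wz": 0, "gripper": 0.3},
  {"x": 0, "y": 0, "z": -0.05, "wx": 0, "wy": 0, "wz": 0, "gripper": 0.3},
  {"x": 0, "y": 0, "z": -0.05, "wx": 0, "wy": 0, "wz": 0, "gripper": 0.3},
  {"x": 0, "y": 0, "z": 0, "wx": 0, "wy": 0, "wz": 0, "gripper": 0.3},
  {"x": 0, "y": 0, "z": 0, "wx": 0, "wy": 0, "wz": 0, "gripper": 0.3},
  {"x": 0, "y": 0, "z": 0, "wx": 0, "wy": 0, "wz": 0, "gripper": 0.3},
  {"x": 0, "y": 0, "z": 0, "wx": 0, "wy": 0, "wz": 0, "gripper": 0.3},
  {"x": 0, "y": 0, "z": 0, "wx": 0, "wy": 0, "wz": 0, "gripper": 0.3},
  {"x": 0, "y": 0, "z": 0, "wx": 0, "wy": 0, "wz": 0, "gripper": 0.3},
])

```text
clock: 6.43
tcp_pos: [0.5224, 0.2893, 0.1123]
tcp_rot: [-3.142, -0.0, -2.916]
contact_force: [-0.9, -0.2, -0.6]
grip_width: 0.491
finger_force: 7.9
```

```bash
python3 feel.py
```

```text
F [ 0.28  0.11 -0.72] +- [0.37 0.41 0.48] M [ 0.034  0.01  -0.004] tcp [0.52246 0.28931 0.1124 ] t 6.83
```

>>> servo_tool([
  {"x": 0.2, "y": 0, "z": 0, "wx": 0, "wy": 0, "wz": 0, "gripper": 0.3},
  {"x": 0.2, "y": 0, "z": 0, "wx": 0, "wy": 0, "wz": 0, "gripper": 0.3},
  {"x": 0.2, "y": 0, "z": 0, "wx": 0, "wy": 0, "wz": 0, "gripper": 0.3},
  {"x": 0.2, "y": 0, "z": 0, "wx": 0, "wy": 0, "wz": 0, "gripper": 0.3},
  {"x": 0.2, "y": 0, "z": 0, "wx": 0, "wy": 0, "wz": 0, "gripper": 0.3},
  {"x": 0.2, "y": 0, "z": 0, "wx": 0, "wy": 0, "wz": 0, "gripper": 0.3},
  {"x": 0.2, "y": 0, "z": 0, "wx": 0, "wy": 0, "wz": 0, "gripper": 0.3},
  {"x": 0.2, "y": 0, "z": 0, "wx": 0, "wy": 0, "wz": 0, "gripper": 0.3},
  {"x": 0.1, "y": 0, "z": 0, "wx": 0, "wy": 0, "wz": 0, "gripper": 0.3},
  {"x": 0, "y": 0, "z": 0, "wx": 0, "wy": 0, "wz": 0, "gripper": 0.3},
])

```text
clock: 7.67
tcp_pos: [0.4804, 0.2797, 0.1124]
tcp_rot: [-3.142, -0.0, -2.916]
contact_force: [-0.0, 1.5, -0.9]
grip_width: 0.493
finger_force: 7.9
```

```bash
python3 feel.py
```

```text
F [-0.03  0.15 -0.44] +- [0.53 0.45 0.49] M [0.063 0.024 0.021] tcp [0.48123 0.27984 0.11243] t 8.07
```

>>> servo_tool([
  {"x": 0, "y": 0, "z": 0.025, "wx": 0, "wy": 0, "wz": 0, "gripper": 0.3},
  {"x": 0, "y": 0, "z": 0.025, "wx": 0, "wy": 0, "wz": 0, "gripper": 0.3},
  {"x": 0, "y": 0, "z": 0.025, "wx": 0, "wy": 0, "wz": 0, "gripper": 0.3},
  {"x": 0, "y": 0, "z": 0.025, "wx": 0, "wy": 0, "wz": 0, "gripper": 0.3},
  {"x": 0, "y": 0, "z": 0, "wx": 0, "wy": 0, "wz": 0, "gripper": 0.3},
  {"x": 0, "y": 0, "z": 0, "wx": 0, "wy": 0, "wz": 0, "gripper": 0.3},
  {"x": 0, "y": 0, "z": 0, "wx": 0, "wy": 0, "wz": 0, "gripper": 0.3},
  {"x": 0, "y": 0, "z": 0, "wx": 0, "wy": 0, "wz": 0, "gripper": 0.3},
  {"x": 0, "y": 0, "z": 0, "wx": 0, "wy": 0, "wz": 0, "gripper": 0.3},
  {"x": 0, "y": 0, "z": 0, "wx": 0, "wy": 0, "wz": 0, "gripper": 0.3},
])

```text
clock: 8.9
tcp_pos: [0.4811, 0.2798, 0.1099]
tcp_rot: [-3.142, 0.0, -2.916]
contact_force: [-0.2, 1.2, -0.2]
grip_width: 0.496
finger_force: 7.9
```

```bash
python3 feel.py
```

```text
F [ 0.19  0.27 -0.5 ] +- [0.3  0.45 0.36] M [ 0.066 -0.005 -0.001] tcp [0.48106 0.2798  0.10992] t 9.3
```

>>> servo_tool([
  {"x": 0, "y": 0, "z": 0.03, "wx": 0, "wy": 0, "wz": 0, "gripper": 0.3},
  {"x": 0, "y": 0, "z": 0.03, "wx": 0, "wy": 0, "wz": 0, "gripper": 0.3},
  {"x": 0, "y": 0, "z": 0.02, "wx": 0, "wy": 0, "wz": 0, "gripper": 0.3},
  {"x": 0, "y": 0, "z": 0.02, "wx": 0, "wy": 0, "wz": 0, "gripper": 0.3},
  {"x": 0, "y": 0, "z": 0, "wx": 0, "wy": 0, "wz": 0, "gripper": 0.3},
  {"x": 0, "y": 0, "z": 0, "wx": 0, "wy": 0, "wz": 0, "gripper": 0.3},
  {"x": 0, "y": 0, "z": 0, "wx": 0, "wy": 0, "wz": 0, "gripper": 0.3},
  {"x": 0, "y": 0, "z": 0, "wx": 0, "wy": 0, "wz": 0, "gripper": 0.3},
  {"x": 0, "y": 0, "z": 0, "wx": 0, "wy": 0, "wz": 0, "gripper": 0.3},
  {"x": 0, "y": 0, "z": 0, "wx": 0, "wy": 0, "wz": 0, "gripper": 0.3},
])

```text
clock: 10.13
tcp_pos: [0.4811, 0.2798, 0.1074]
tcp_rot: [-3.142, -0.0, -2.916]
contact_force: [-0.3, 0.4, -0.5]
grip_width: 0.49
finger_force: 7.9
```

```bash
python3 feel.py
```

```text
F [-0.04  0.12 -0.49] +- [0.52 0.33 0.33] M [ 0.049  0.024 -0.002] tcp [0.48105 0.27979 0.10742] t 10.53
```

>>> servo_tool([
  {"x": 0, "y": 0, "z": 0.03, "wx": 0, "wy": 0, "wz": 0, "gripper": 0.3},
  {"x": 0, "y": 0, "z": 0.03, "wx": 0, "wy": 0, "wz": 0, "gripper": 0.3},
  {"x": 0, "y": 0, "z": 0, "wx": 0, "wy": 0, "wz": 0, "gripper": 0.3},
  {"x": 0, "y": 0, "z": 0, "wx": 0, "wy": 0, "wz": 0, "gripper": 0.3},
  {"x": 0, "y": 0, "z": 0, "wx": 0, "wy": 0, "wz": 0, "gripper": 0.3},
  {"x": 0, "y": 0, "z": 0, "wx": 0, "wy": 0, "wz": 0, "gripper": 0.3},
  {"x": 0, "y": 0, "z": 0, "wx": 0, "wy": 0, "wz": 0, "gripper": 0.3},
  {"x": 0, "y": 0, "z": 0, "wx": 0, "wy": 0, "wz": 0, "gripper": 0.3},
  {"x": 0, "y": 0, "z": 0, "wx": 0, "wy": 0, "wz": 0, "gripper": 0.3},
  {"x": 0, "y": 0, "z": 0, "wx": 0, "wy": 0, "wz": 0, "gripper": 0.3},
])

```text
clock: 11.37
tcp_pos: [0.4811, 0.2798, 0.1059]
tcp_rot: [-3.142, -0.0, -2.916]
contact_force: [1.2, 0.6, -0.4]
grip_width: 0.492
finger_force: 7.9
```

```bash
python3 feel.py
```

```text
F [-0.02  0.1  -0.46] +- [0.45 0.45 0.37] M [ 0.053  0.017 -0.001] tcp [0.48105 0.27979 0.10592] t 11.77
```

>>> servo_tool([
  {"x": 0, "y": 0, "z": 0.03, "wx": 0, "wy": 0, "wz": 0, "gripper": 0.3},
  {"x": 0, "y": 0, "z": 0, "wx": 0, "wy": 0, "wz": 0, "gripper": 0.3},
  {"x": 0, "y": 0, "z": 0, "wx": 0, "wy": 0, "wz": 0, "gripper": 0.3},
  {"x": 0, "y": 0, "z": 0, "wx": 0, "wy": 0, "wz": 0, "gripper": 0.3},
  {"x": 0, "y": 0, "z": 0, "wx": 0, "wy": 0, "wz": 0, "gripper": 0.3},
  {"x": 0, "y": 0, "z": 0, "wx": 0, "wy": 0, "wz": 0, "gripper": 0.3},
  {"x": 0, "y": 0, "z": 0, "wx": 0, "wy": 0, "wz": 0, "gripper": 0.3},
  {"x": 0, "y": 0, "z": 0, "wx": 0, "wy": 0, "wz": 0, "gripper": 0.3},
  {"x": 0, "y": 0, "z": 0, "wx": 0, "wy": 0, "wz": 0, "gripper": 0.3},
  {"x": 0, "y": 0, "z": 0, "wx": 0, "wy": 0, "wz": 0, "gripper": 0.3},
])

```text
clock: 12.6
tcp_pos: [0.4811, 0.2798, 0.1052]
tcp_rot: [-3.142, 0.0, -2.916]
contact_force: [-0.1, -0.4, -1.3]
grip_width: 0.488
finger_force: 7.9
```

```bash
python3 feel.py
```

```text
F [-0.03 -0.04 -0.42] +- [0.53 0.38 0.57] M [0.047 0.027 0.015] tcp [0.48105 0.27979 0.10516] t 13.0
```

>>> servo_tool([
  {"x": 0, "y": 0, "z": 0.03, "wx": 0, "wy": 0, "wz": 0, "gripper": 0.3},
  {"x": 0, "y": 0, "z": 0, "wx": 0, "wy": 0, "wz": 0, "gripper": 0.3},
  {"x": 0, "y": 0, "z": 0, "wx": 0, "wy": 0, "wz": 0, "gripper": 0.3},
  {"x": 0, "y": 0, "z": 0, "wx": 0, "wy": 0, "wz": 0, "gripper": 0.3},
  {"x": 0, "y": 0, "z": 0, "wx": 0, "wy": 0, "wz": 0, "gripper": 0.3},
  {"x": 0, "y": 0, "z": 0, "wx": 0, "wy": 0, "wz": 0, "gripper": 0.3},
  {"x": 0, "y": 0, "z": 0, "wx": 0, "wy": 0, "wz": 0, "gripper": 0.3},
  {"x": 0, "y": 0, "z": 0, "wx": 0, "wy": 0, "wz": 0, "gripper": 0.3},
  {"x": 0, "y": 0, "z": 0, "wx": 0, "wy": 0, "wz": 0, "gripper": 0.3},
  {"x": 0, "y": 0, "z": 0, "wx": 0, "wy": 0, "wz": 0, "gripper": 0.3},
])

```text
clock: 13.83
tcp_pos: [0.4811, 0.2798, 0.1044]
tcp_rot: [3.142, -0.0, -2.916]
contact_force: [0.5, 1.1, -0.1]
grip_width: 0.488
finger_force: 7.9
```

```bash
python3 feel.py
```

```text
F [-0.15  0.15 -0.49] +- [0.41 0.52 0.35] M [0.048 0.02  0.015] tcp [0.48105 0.27979 0.10441] t 14.23
```

>>> servo_tool([
  {"x": 0, "y": 0, "z": 0.03, "wx": 0, "wy": 0, "wz": 0, "gripper": 0.3},
  {"x": 0, "y": 0, "z": 0, "wx": 0, "wy": 0, "wz": 0, "gripper": 0.3},
  {"x": 0, "y": 0, "z": 0, "wx": 0, "wy": 0, "wz": 0, "gripper": 0.3},
  {"x": 0, "y": 0, "z": 0, "wx": 0, "wy": 0, "wz": 0, "gripper": 0.3},
  {"x": 0, "y": 0, "z": 0, "wx": 0, "wy": 0, "wz": 0, "gripper": 0.3},
  {"x": 0, "y": 0, "z": 0, "wx": 0, "wy": 0, "wz": 0, "gripper": 0.3},
  {"x": 0, "y": 0, "z": 0, "wx": 0, "wy": 0, "wz": 0, "gripper": 0.3},
  {"x": 0, "y": 0, "z": 0, "wx": 0, "wy": 0, "wz": 0, "gripper": 0.3},
  {"x": 0, "y": 0, "z": 0, "wx": 0, "wy": 0, "wz": 0, "gripper": 0.3},
  {"x": 0, "y": 0, "z": 0, "wx": 0, "wy": 0, "wz": 0, "gripper": 0.3},
])

```text
clock: 15.07
tcp_pos: [0.4811, 0.2798, 0.1037]
tcp_rot: [3.142, 0.0, -2.916]
contact_force: [0.2, -0.3, 2.0]
grip_width: 0.488
finger_force: 7.9
```

```bash
python3 feel.py
```

```text
F [-0.12 -0.12  2.02] +- [0.62 0.28 0.4 ] M [ 0.06  -0.003  0.008] tcp [0.48107 0.2798  0.10367] t 15.47
```

>>> servo_tool([
  {"x": 0, "y": 0, "z": -0.1, "wx": 0, "wy": 0, "wz": 0, "gripper": 0.3},
  {"x": 0, "y": 0, "z": -0.1, "wx": 0, "wy": 0, "wz": 0, "gripper": 0.3},
  {"x": 0, "y": 0, "z": -0.1, "wx": 0, "wy": 0, "wz": 0, "gripper": 0.3},
  {"x": 0, "y": 0, "z": -0.05, "wx": 0, "wy": 0, "wz": 0, "gripper": 0.3},
  {"x": 0, "y": 0, "z": 0, "wx": 0, "wy": 0, "wz": 0, "gripper": 0.3},
  {"x": 0.06, "y": 0, "z": 0, "wx": 0, "wy": 0, "wz": 0, "gripper": 0.3},
  {"x": 0.06, "y": 0, "z": 0, "wx": 0, "wy": 0, "wz": 0, "gripper": 0.3},
  {"x": 0.04, "y": 0, "z": 0, "wx": 0, "wy": 0, "wz": 0, "gripper": 0.3},
  {"x": 0.04, "y": 0, "z": 0, "wx": 0, "wy": 0, "wz": 0, "gripper": 0.3},
  {"x": 0, "y": 0, "z": 0, "wx": 0, "wy": 0, "wz": 0, "gripper": 0.3},
])

```text
clock: 16.3
tcp_pos: [0.4759, 0.2786, 0.1123]
tcp_rot: [-3.142, -0.0, -2.916]
contact_force: [0.6, -0.2, -0.7]
grip_width: 0.492
finger_force: 7.9
```

```bash
python3 feel.py
```

```text
F [-0.04  0.07 -0.43] +- [0.44 0.81 0.53] M [ 0.041 -0.002  0.005] tcp [0.47619 0.27867 0.1124 ] t 16.7
```

>>> servo_tool([
  {"x": 0.04, "y": 0, "z": 0, "wx": 0, "wy": 0, "wz": 0, "gripper": 0.3},
  {"x": 0.04, "y": 0, "z": 0, "wx": 0, "wy": 0, "wz": 0, "gripper": 0.3},
  {"x": 0.04, "y": 0, "z": 0, "wx": 0, "wy": 0, "wz": 0, "gripper": 0.3},
  {"x": 0, "y": 0, "z": 0, "wx": 0, "wy": 0, "wz": 0, "gripper": 0.3},
  {"x": 0, "y": 0, "z": 0, "wx": 0, "wy": 0, "wz": 0, "gripper": 0.3},
  {"x": 0, "y": 0, "z": 0, "wx": 0, "wy": 0, "wz": 0, "gripper": 0.3},
  {"x": 0, "y": 0, "z": 0, "wx": 0, "wy": 0, "wz": 0, "gripper": 0.3},
  {"x": 0, "y": 0, "z": 0, "wx": 0, "wy": 0, "wz": 0, "gripper": 0.3},
  {"x": 0, "y": 0, "z": 0, "wx": 0, "wy": 0, "wz": 0, "gripper": 0.3},
  {"x": 0, "y": 0, "z": 0, "wx": 0, "wy": 0, "wz": 0, "gripper": 0.3},
])

```text
clock: 17.53
tcp_pos: [0.4733, 0.278, 0.1124]
tcp_rot: [3.142, 0.0, -2.916]
contact_force: [-0.6, 0.0, -1.8]
grip_width: 0.492
finger_force: 7.9
```

```bash
python3 feel.py
```

```text
F [ 0.19 -0.22 -0.37] +- [0.61 0.27 0.34] M [ 0.035  0.015 -0.001] tcp [0.47326 0.27801 0.11242] t 17.93
```

>>> servo_tool([
  {"x": 0.04, "y": 0, "z": 0, "wx": 0, "wy": 0, "wz": 0, "gripper": 0.3},
  {"x": 0.04, "y": 0, "z": 0, "wx": 0, "wy": 0, "wz": 0, "gripper": 0.3},
  {"x": 0.04, "y": 0, "z": 0, "wx": 0, "wy": 0, "wz": 0, "gripper": 0.3},
  {"x": 0, "y": 0, "z": 0, "wx": 0, "wy": 0, "wz": 0, "gripper": 0.3},
  {"x": 0, "y": 0, "z": 0, "wx": 0, "wy": 0, "wz": 0, "gripper": 0.3},
  {"x": 0, "y": 0, "z": 0, "wx": 0, "wy": 0, "wz": 0, "gripper": 0.3},
  {"x": 0, "y": 0, "z": 0, "wx": 0, "wy": 0, "wz": 0, "gripper": 0.3},
  {"x": 0, "y": 0, "z": 0, "wx": 0, "wy": 0, "wz": 0, "gripper": 0.3},
  {"x": 0, "y": 0, "z": 0, "wx": 0, "wy": 0, "wz": 0, "gripper": 0.3},
  {"x": 0, "y": 0, "z": 0, "wx": 0, "wy": 0, "wz": 0, "gripper": 0.3},
])

```text
clock: 18.77
tcp_pos: [0.4703, 0.2773, 0.1124]
tcp_rot: [3.142, -0.0, -2.916]
contact_force: [0.9, -0.7, -0.4]
grip_width: 0.494
finger_force: 7.9
```

```bash
python3 feel.py
```

```text
F [ 0.1   0.03 -0.28] +- [0.32 0.4  0.51] M [ 0.06  -0.011  0.005] tcp [0.47034 0.27733 0.11241] t 19.17
```

>>> servo_tool([
  {"x": 0.04, "y": 0, "z": 0, "wx": 0, "wy": 0, "wz": 0, "gripper": 0.3},
  {"x": 0.04, "y": 0, "z": 0, "wx": 0, "wy": 0, "wz": 0, "gripper": 0.3},
  {"x": 0.04, "y": 0, "z": 0, "wx": 0, "wy": 0, "wz": 0, "gripper": 0.3},
  {"x": 0, "y": 0, "z": 0, "wx": 0, "wy": 0, "wz": 0, "gripper": 0.3},
  {"x": 0, "y": 0, "z": 0, "wx": 0, "wy": 0, "wz": 0, "gripper": 0.3},
  {"x": 0, "y": 0, "z": 0, "wx": 0, "wy": 0, "wz": 0, "gripper": 0.3},
  {"x": 0, "y": 0, "z": 0, "wx": 0, "wy": 0, "wz": 0, "gripper": 0.3},
  {"x": 0, "y": 0, "z": 0, "wx": 0, "wy": 0, "wz": 0, "gripper": 0.3},
  {"x": 0, "y": 0, "z": 0, "wx": 0, "wy": 0, "wz": 0, "gripper": 0.3},
  {"x": 0, "y": 0, "z": 0, "wx": 0, "wy": 0, "wz": 0, "gripper": 0.3},
])

```text
clock: 20.0
tcp_pos: [0.4674, 0.2767, 0.1124]
tcp_rot: [-3.142, 0.0, -2.916]
contact_force: [-0.5, 0.7, 0.0]
grip_width: 0.491
finger_force: 7.9
```

```bash
python3 feel.py
```

```text
F [-0.16 -0.18 -1.  ] +- [0.4  0.26 0.63] M [ 0.045  0.008 -0.009] tcp [0.46741 0.27666 0.11242] t 20.4
```

>>> servo_tool([
  {"x": 0.04, "y": 0, "z": 0.01, "wx": 0, "wy": 0, "wz": 0, "gripper": 0.3},
  {"x": 0.04, "y": 0, "z": 0, "wx": 0, "wy": 0, "wz": 0, "gripper": 0.3},
  {"x": 0.04, "y": 0, "z": 0, "wx": 0, "wy": 0, "wz": 0, "gripper": 0.3},
  {"x": 0, "y": 0, "z": 0, "wx": 0, "wy": 0, "wz": 0, "gripper": 0.3},
  {"x": 0, "y": 0, "z": 0, "wx": 0, "wy": 0, "wz": 0, "gripper": 0.3},
  {"x": 0, "y": 0, "z": 0, "wx": 0, "wy": 0, "wz": 0, "gripper": 0.3},
  {"x": 0, "y": 0, "z": 0, "wx": 0, "wy": 0, "wz": 0, "gripper": 0.3},
  {"x": 0, "y": 0, "z": 0, "wx": 0, "wy": 0, "wz": 0, "gripper": 0.3},
  {"x": 0, "y": 0, "z": 0, "wx": 0, "wy": 0, "wz": 0, "gripper": 0.3},
  {"x": 0, "y": 0, "z": 0, "wx": 0, "wy": 0, "wz": 0, "gripper": 0.3},
])

```text
clock: 21.23
tcp_pos: [0.4645, 0.276, 0.1122]
tcp_rot: [-3.142, -0.0, -2.916]
contact_force: [-0.8, 0.9, 0.2]
grip_width: 0.491
finger_force: 7.9
```

```bash
python3 feel.py
```

```text
F [-0.08 -0.04 -0.6 ] +- [0.39 0.31 0.52] M [ 0.05   0.023 -0.018] tcp [0.46449 0.27599 0.11216] t 21.63
```

>>> servo_tool([
  {"x": 0.04, "y": 0, "z": 0, "wx": 0, "wy": 0, "wz": 0, "gripper": 0.3},
  {"x": 0.04, "y": 0, "z": 0, "wx": 0, "wy": 0, "wz": 0, "gripper": 0.3},
  {"x": 0.04, "y": 0, "z": 0, "wx": 0, "wy": 0, "wz": 0, "gripper": 0.3},
  {"x": 0, "y": 0, "z": 0, "wx": 0, "wy": 0, "wz": 0, "gripper": 0.3},
  {"x": 0, "y": 0, "z": 0, "wx": 0, "wy": 0, "wz": 0, "gripper": 0.3},
  {"x": 0, "y": 0, "z": 0, "wx": 0, "wy": 0, "wz": 0, "gripper": 0.3},
  {"x": 0, "y": 0, "z": 0, "wx": 0, "wy": 0, "wz": 0, "gripper": 0.3},
  {"x": 0, "y": 0, "z": 0, "wx": 0, "wy": 0, "wz": 0, "gripper": 0.3},
  {"x": 0, "y": 0, "z": 0, "wx": 0, "wy": 0, "wz": 0, "gripper": 0.3},
  {"x": 0, "y": 0, "z": 0, "wx": 0, "wy": 0, "wz": 0, "gripper": 0.3},
])

```text
clock: 22.47
tcp_pos: [0.4616, 0.2753, 0.1122]
tcp_rot: [-3.142, -0.0, -2.916]
contact_force: [-0.2, 0.4, -0.9]
grip_width: 0.491
finger_force: 7.9
```

```bash
python3 feel.py
```

```text
F [-0.18 -0.04 -0.33] +- [0.31 0.46 0.33] M [ 0.034  0.022 -0.017] tcp [0.46157 0.27531 0.11216] t 22.87
```

>>> servo_tool([
  {"x": 0.06, "y": 0, "z": 0, "wx": 0, "wy": 0, "wz": 0, "gripper": 0.3},
  {"x": 0.06, "y": 0, "z": 0, "wx": 0, "wy": 0, "wz": 0, "gripper": 0.3},
  {"x": 0.06, "y": 0, "z": 0, "wx": 0, "wy": 0, "wz": 0, "gripper": 0.3},
  {"x": 0.06, "y": 0, "z": 0, "wx": 0, "wy": 0, "wz": 0, "gripper": 0.3},
  {"x": 0.08, "y": 0, "z": 0, "wx": 0, "wy": 0, "wz": 0, "gripper": 0.3},
  {"x": 0.1, "y": 0, "z": 0, "wx": 0, "wy": 0, "wz": 0, "gripper": 0.3},
  {"x": 0.15, "y": 0, "z": 0, "wx": 0, "wy": 0, "wz": 0, "gripper": 0.3},
  {"x": 0.25, "y": 0, "z": 0, "wx": 0, "wy": 0, "wz": 0, "gripper": 0.3},
  {"x": 0.4, "y": 0, "z": 0, "wx": 0, "wy": 0, "wz": 0, "gripper": 0.3},
  {"x": 0.4, "y": 0, "z": 0, "wx": 0, "wy": 0, "wz": 0, "gripper": 0.3},
])

```text
clock: 23.7
tcp_pos: [0.421, 0.2659, 0.1121]
tcp_rot: [-3.142, -0.0, -2.916]
contact_force: [0.4, -0.2, 0.1]
grip_width: 0.486
finger_force: 7.9
```

>>> servo_tool([
  {"x": 0.4, "y": 0, "z": 0, "wx": 0, "wy": 0, "wz": 0, "gripper": 0.3},
  {"x": 0.3, "y": 0, "z": 0, "wx": 0, "wy": 0, "wz": 0, "gripper": 0.3},
  {"x": 0, "y": 0, "z": -0.2, "wx": 0, "wy": 0, "wz": 0, "gripper": 0.3},
  {"x": 0, "y": 0, "z": -0.4, "wx": 0, "wy": 0, "wz": 0, "gripper": 0.3},
  {"x": 0, "y": 0, "z": -0.4, "wx": 0, "wy": 0, "wz": 0, "gripper": 0.3},
  {"x": 0, "y": 0, "z": -0.2, "wx": 0, "wy": 0, "wz": 0, "gripper": 0.3},
  {"x": 0, "y": 0, "z": 0, "wx": 0, "wy": 0, "wz": 0, "gripper": 0.3},
  {"x": 0, "y": 0, "z": 0, "wx": 0, "wy": 0, "wz": 0, "gripper": 0.3},
  {"x": 0, "y": 0, "z": 0, "wx": 0, "wy": 0, "wz": 0, "gripper": 0.3},
  {"x": 0, "y": 0, "z": 0, "wx": 0, "wy": 0, "wz": 0, "gripper": 0.3},
])

```text
clock: 24.53
tcp_pos: [0.4048, 0.2622, 0.1417]
tcp_rot: [-3.141, -0.001, -2.916]
contact_force: [-0.3, 0.1, 0.8]
grip_width: 0.494
finger_force: 7.9
```

```bash
python3 feel.py
```

```text
F [ 0.25 -0.15 -0.44] +- [0.28 0.32 0.52] M [0.054 0.013 0.019] tcp [0.40493 0.26226 0.14192] t 24.93
```

>>> servo_tool([
  {"x": 0, "y": 0, "z": 0, "wx": 0, "wy": 0, "wz": 0.0289, "gripper": 0.3},
  {"x": 0, "y": 0, "z": 0, "wx": 0, "wy": 0, "wz": 0.0289, "gripper": 0.3},
  {"x": -0.2, "y": -0.5, "z": 0, "wx": 0, "wy": 0, "wz": 0, "gripper": 0.3},
  {"x": -0.25, "y": -0.8, "z": 0, "wx": 0, "wy": 0, "wz": 0, "gripper": 0.3},
  {"x": -0.25, "y": -0.9, "z": 0, "wx": 0, "wy": 0, "wz": 0, "gripper": 0.3},
  {"x": -0.25, "y": -0.9, "z": 0, "wx": 0, "wy": 0, "wz": 0, "gripper": 0.3},
  {"x": -0.25, "y": -0.9, "z": 0, "wx": 0, "wy": 0, "wz": 0, "gripper": 0.3},
  {"x": -0.25, "y": -0.9, "z": 0, "wx": 0, "wy": 0, "wz": 0, "gripper": 0.3},
  {"x": -0.25, "y": -0.9, "z": 0, "wx": 0, "wy": 0, "wz": 0, "gripper": 0.3},
  {"x": -0.25, "y": -0.9, "z": 0, "wx": 0, "wy": 0, "wz": 0, "gripper": 0.3},
], grip_force=10)

```text
clock: 25.77
tcp_pos: [0.4614, 0.096, 0.1422]
tcp_rot: [-3.142, 0.0, -3.097]
contact_force: [0.5, 0.9, -0.6]
grip_width: 0.489
finger_force: 9.9
```

>>> servo_tool([
  {"x": -0.15, "y": -0.9, "z": 0, "wx": 0, "wy": 0, "wz": 0, "gripper": 0.3},
  {"x": 0, "y": -0.9, "z": 0, "wx": 0, "wy": 0, "wz": 0, "gripper": 0.3},
  {"x": 0, "y": -0.9, "z": 0, "wx": 0, "wy": 0, "wz": 0, "gripper": 0.3},
  {"x": 0, "y": -0.7, "z": 0, "wx": 0, "wy": 0, "wz": 0, "gripper": 0.3},
  {"x": 0, "y": -0.4, "z": 0.5, "wx": 0, "wy": 0, "wz": 0, "gripper": 0.3},
  {"x": 0, "y": 0, "z": 0.3, "wx": 0, "wy": 0, "wz": 0, "gripper": 0.3},
  {"x": 0, "y": 0, "z": 0.2, "wx": 0, "wy": 0, "wz": 0, "gripper": 0.3},
  {"x": 0, "y": 0, "z": 0, "wx": 0, "wy": 0, "wz": 0, "gripper": 0.3},
  {"x": 0, "y": 0, "z": 0, "wx": 0, "wy": 0, "wz": 0, "gripper": 0.3},
  {"x": 0, "y": 0, "z": 0, "wx": 0, "wy": 0, "wz": 0, "gripper": 0.3},
])

```text
clock: 26.6
tcp_pos: [0.4692, 0.0031, 0.1174]
tcp_rot: [3.142, 0.0, -3.096]
contact_force: [-0.6, 0.4, -0.1]
grip_width: 0.49
finger_force: 9.9
```

```bash
python3 - <<'E'
from station import bot
from h import *
S=bot.grab_frame("side");T=bot.grab_frame("top");pickle.dump({"side":S,"top":T},open("f1.pkl","wb"))
a=cv2.resize(S["image"][220:320,310:410],None,fx=5.6,fy=5.6,interpolation=cv2.INTER_CUBIC)
b=cv2.resize(T["image"][150:250,340:440],None,fx=2.3,fy=2.3)
b=cv2.copyMakeBorder(b,0,a.shape[0]-b.shape[0],0,0,0)
cv2.imwrite("pics/e1.png",np.hstack([a,b]));s=bot.sense();print(a.shape,s["clock"],s["tcp_pos"],s["tcp_rot"],s["contact_force"])
E
```

```text
(560, 560, 3) 26.7 [0.46927278 0.00288755 0.11749468] [-3.14154143e+00  4.76027507e-04 -3.09652344e+00] [ 0.37678827  0.1058747  -0.25081817]
```

View pics/e1.png

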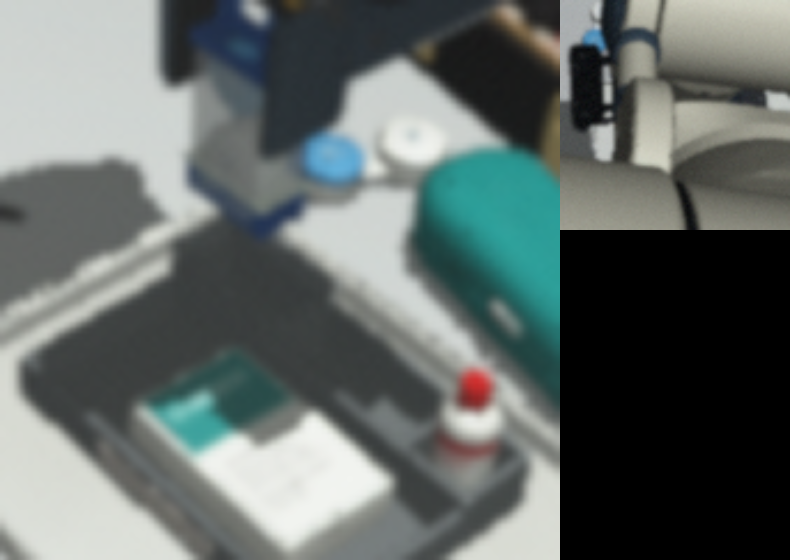

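The side view shows the pack above the pocket, with its blue foot corners at crop (188,182), (262,230) and (302,203). I'll measure the pack relative to the pocket with the same camera.

```bash
python3 - <<'E'
from h import *
np.set_printoptions(precision=4,suppress=True)
F=pickle.load(open("f0.pkl","rb"));G=pickle.load(open("f1.pkl","rb"));S=F["side"]
e=lambda x,y:(310+(x+.5)/5.6-.5,220+(y+.5)/5.6-.5); s=lambda x,y:(308+(x+.5)/4-.5,250+(y+.5)/4-.5)
P=[onz(S,e(*p),.072)[:2] for p in [(186,180),(262,234),(304,205)]]
print("pack corners",*P,"lens",np.linalg.norm(P[1]-P[0]),np.linalg.norm(P[2]-P[1]))
y=P[0]-P[1];x=P[2]-P[1];print("ctr",(P[0]+P[2])/2,"front mid+12",(P[0]+P[1])/2+[.012,0],"yaw",np.degrees([np.arctan2(-y[0],y[1]),np.arctan2(x[1],x[0])]))
for b in(.002,.005):
  Q=[onz(S,s(*p),.036+b)[:2] for p in [(178,24),(132,66),(246,92),(208,116)]];print(b,"lip corners",*Q,"mean",np.mean(Q,0))
# predicted lip corners for the estimate, as check
def w(l,yaw=np.radians(2.5),c=(.4395,-.0557)): 
    r=np.array([[np.cos(yaw),-np.sin(yaw)],[np.sin(yaw),np.cos(yaw)]]);return np.r_[r@l[:2]+c,l[2]+.003]
a=cv2.resize(S["image"][240:300,320:390],None,fx=8,fy=8,interpolation=cv2.INTER_CUBIC)
for k in [(37.5+sx*(14.5+o),49.5+sy*(24.5+o),z) for sx in(1,-1) for sy in(1,-1) for o,z in((0,4),(4,36))]:
    p=proj(S,w(np.array(k)/1000));q=((p-[320,240]+.5)*8).astype(int);cv2.circle(a,tuple(int(v) for v in q),3,(0,0,255) if k[2]>30 else (0,255,255),-1)
T=F["top"];b=cv2.resize(T["image"][183:223,355:395],None,fx=6,fy=6,interpolation=cv2.INTER_CUBIC)
for k in [(37.5+sx*(14.5+o),49.5+sy*(24.5+o),z) for sx in(1,-1) for sy in(1,-1) for o,z in((0,4),(4,36))]:
    p=proj(T,w(np.array(k)/1000));q=((p-[355,183]+.5)*6).astype(int);cv2.circle(b,tuple(int(v) for v in q),2,(0,0,255) if k[2]>30 else (0,255,255),-1)
b=cv2.copyMakeBorder(b,0,a.shape[0]-b.shape[0],0,0,0)
cv2.imwrite("pics/e2.png",np.hstack([a,b]))
E
```

```text
pack corners [0.4618 0.0231] [ 0.4658 -0.0168] [ 0.4897 -0.0134] lens 0.040162201164280646 0.02413127199827108
ctr [0.4757 0.0049] front mid+12 [0.4758 0.0032] yaw [5.8163 8.2212]
0.002 lip corners [0.4976 0.0308] [0.4544 0.0183] [ 0.4922 -0.0321] [ 0.4634 -0.0342] mean [ 0.4769 -0.0043]
0.005 lip corners [0.4952 0.0282] [0.4522 0.0159] [ 0.4898 -0.0343] [ 0.4612 -0.0364] mean [ 0.4746 -0.0067]
```

View pics/e2.png

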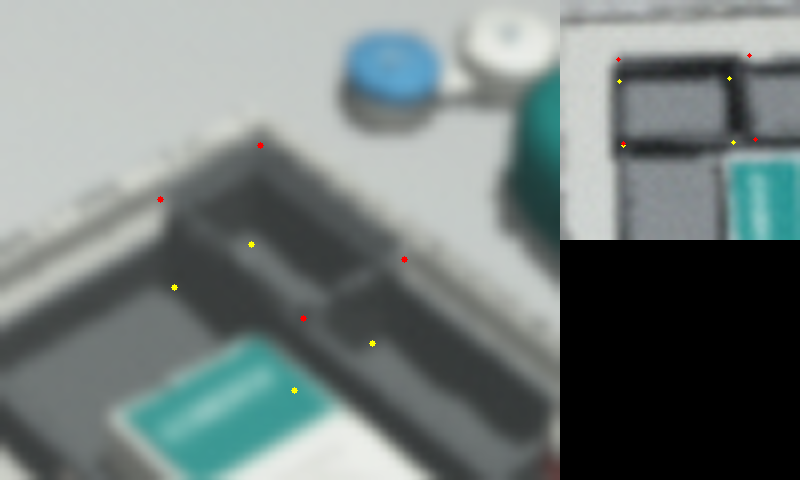

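The overlay shows the predicted pocket floor matching the top view within about 1 px, and the side view within about 1 px towards the rear. Next I'll check numerically, with colour masks, where the pack's foot sits relative to the TCP.

```bash
python3 - <<'E'
from h import *
np.set_printoptions(precision=2,suppress=True)
G=pickle.load(open("f1.pkl","rb"));S=G["side"];im=S["image"]
h=cv2.cvtColor(im,cv2.COLOR_BGR2HSV)
m=cv2.inRange(h,(105,110,30),(130,255,255));n,l,st,ce=cv2.connectedComponentsWithStats(m)
for i in range(1,n):
    if st[i][4]>8 and 320<ce[i][0]<380 and st[i][1]<275:
        p=np.argwhere(l==i)[:,::-1];print(st[i],ce[i],"L",p[p[:,0].argmin()],"B",p[p[:,1].argmax()],"R",p[p[:,0].argmax()])
t=np.array([.4693,.0029]);a=np.radians(2.6);r=np.array([[np.cos(a),-np.sin(a)],[np.sin(a),np.cos(a)]])
for k in [(-12,22,.0719),(-12,-22,.0719),(12,-22,.0719),(-12,22,.1459),(-12,-22,.1459),(12,-22,.1459)]: print("pack",k,proj(S,np.r_[t+r@np.array(k[:2])/1000,k[2]]))
for k in [(-16,-22.5),(16,-22.5),(-16,-36),(-16,22.5),(-16,36),(16,22.5)]: print("finger",k,proj(S,np.r_[t+r@np.array(k)/1000,.1175]))
print("V rows 228-262, cols 336-372");print(h[226:264,334:374,2])
E
```

```text
[344 214  14  21 108] [351.27 225.61] L [344 225] B [356 234] R [357 226]
[355 256   8   6  18] [357.94 258.94] L [355 259] B [355 261] R [362 256]
pack (-12, 22, 0.0719) [340.47 252.4 ]
pack (-12, -22, 0.0719) [354.49 263.54]
pack (12, -22, 0.0719) [362.85 258.89]
pack (-12, 22, 0.1459) [342.52 224.63]
pack (-12, -22, 0.1459) [357.36 235.33]
pack (12, -22, 0.1459) [366.11 230.9 ]
finger (-16, -22.5) [354.93 247.4 ]
finger (16, -22.5) [366.4  241.36]
finger (-16, -36) [359.6  250.92]
finger (-16, 22.5) [340.1  236.21]
finger (-16, 36) [335.86 233.  ]
finger (16, 22.5) [351.46 230.61]
V rows 228-262, cols 336-372
[[209 209 207 ...  51  51  52]
 [210 209 206 ...  51  51  52]
 [210 209 207 ...  51  52  53]
 ...
 [120 155 186 ... 213 213 214]
 [146 189 210 ... 213 214 213]
 [166 193 202 ... 214 214 214]]
```

>>> servo_tool([
  {"x": -0.1, "y": -0.15, "z": 0.2, "wx": 0, "wy": 0, "wz": 0, "gripper": 0.3},
  {"x": -0.1, "y": -0.15, "z": 0.2, "wx": 0, "wy": 0, "wz": 0, "gripper": 0.3},
  {"x": 0, "y": 0, "z": 0.2, "wx": 0, "wy": 0, "wz": 0, "gripper": 0.3},
  {"x": 0, "y": 0, "z": 0.2, "wx": 0, "wy": 0, "wz": 0, "gripper": 0.3},
  {"x": 0, "y": 0, "z": 0, "wx": 0, "wy": 0.0111, "wz": 0, "gripper": 0.3},
  {"x": 0, "y": 0, "z": 0, "wx": 0, "wy": 0.0111, "wz": 0, "gripper": 0.3},
  {"x": 0, "y": 0, "z": 0, "wx": 0, "wy": 0, "wz": 0, "gripper": 0.3},
  {"x": 0, "y": 0, "z": 0, "wx": 0, "wy": 0, "wz": 0, "gripper": 0.3},
  {"x": 0, "y": 0, "z": 0, "wx": 0, "wy": 0, "wz": 0, "gripper": 0.3},
  {"x": 0, "y": 0, "z": 0, "wx": 0, "wy": 0, "wz": 0, "gripper": 0.3},
])

```text
clock: 27.53
tcp_pos: [0.474, -0.0048, 0.097]
tcp_rot: [3.141, -0.069, -3.097]
contact_force: [0.2, 0.5, -1.3]
grip_width: 0.487
finger_force: 9.9
```

```bash
cat > chk.py <<'E'
from station import bot
from h import *
np.set_printoptions(precision=2,suppress=True)
S=bot.grab_frame("side");s=bot.sense();t=np.array(s["tcp_pos"]);print(s["clock"].__round__(2),t.round(4),np.round(s["tcp_rot"],3),np.round(s["contact_force"],2))
h=cv2.cvtColor(S["image"],cv2.COLOR_BGR2HSV)
m=cv2.inRange(h,(105,110,30),(130,255,255));n,l,st,ce=cv2.connectedComponentsWithStats(m)
for i in range(1,n):
    if st[i][4]>4 and 320<ce[i][0]<380 and 200<st[i][1]<300:
        p=np.argwhere(l==i)[:,::-1];print(st[i],ce[i],"L",p[p[:,0].argmin()],"B",p[p[:,1].argmax()],"R",p[p[:,0].argmax()])
a=np.radians(2.6);r=np.array([[np.cos(a),-np.sin(a)],[np.sin(a),np.cos(a)]])
for z in(-.0456,.0284):
  for k in [(-12,22),(-12,-22),(12,-22)]: print("pred",z,k,proj(S,np.r_[t[:2]+r@np.array(k)/1000,t[2]+z]))
E
python3 chk.py
```

```text
27.58 [ 0.47 -0.    0.1 ] [ 3.14 -0.07 -3.1 ] [-0.36  0.32 -0.24]
[349 223  14  20 114] [355.83 233.8 ] L [349 233] B [359 242] R [362 235]
[357 266   9   5  24] [361.17 268.04] L [357 269] B [358 270] R [365 266]
pred -0.0456 (-12, 22) [343.87 260.73]
pred -0.0456 (-12, -22) [357.87 272.05]
pred -0.0456 (12, -22) [366.09 267.32]
pred 0.0284 (-12, 22) [346.08 233.67]
pred 0.0284 (-12, -22) [360.88 244.59]
pred 0.0284 (12, -22) [369.48 240.06]
```

>>> servo_tool([
  {"x": -0.011, "y": 0, "z": 0.16, "wx": 0, "wy": 0, "wz": 0, "gripper": 0.3},
  {"x": -0.011, "y": 0, "z": 0.16, "wx": 0, "wy": 0, "wz": 0, "gripper": 0.3},
  {"x": -0.011, "y": 0, "z": 0.16, "wx": 0, "wy": 0, "wz": 0, "gripper": 0.3},
  {"x": -0.011, "y": 0, "z": 0.12, "wx": 0, "wy": 0, "wz": 0, "gripper": 0.3},
  {"x": -0.011, "y": 0, "z": 0.08, "wx": 0, "wy": 0, "wz": 0, "gripper": 0.3},
  {"x": 0, "y": 0, "z": 0.04, "wx": 0, "wy": 0, "wz": 0, "gripper": 0.3},
  {"x": 0, "y": 0, "z": 0.04, "wx": 0, "wy": 0, "wz": 0, "gripper": 0.3},
  {"x": 0, "y": 0, "z": 0, "wx": 0, "wy": 0, "wz": 0, "gripper": 0.3},
  {"x": 0, "y": 0, "z": 0, "wx": 0, "wy": 0, "wz": 0, "gripper": 0.3},
  {"x": 0, "y": 0, "z": 0, "wx": 0, "wy": 0, "wz": 0, "gripper": 0.3},
])

```text
clock: 28.42
tcp_pos: [0.4746, -0.0049, 0.0782]
tcp_rot: [-3.142, -0.07, -3.097]
contact_force: [1.4, 1.1, 0.1]
grip_width: 0.482
finger_force: 10.0
```

```bash
python3 feel.py
```

```text
F [1.15 1.49 0.03] +- [0.39 0.53 0.39] M [ 0.34  -0.277  0.015] tcp [ 0.47455 -0.00487  0.07817] t 28.82
```

>>> servo_tool([
  {"x": -0.04, "y": 0.04, "z": 0, "wx": 0, "wy": 0, "wz": 0, "gripper": 0.3},
  {"x": -0.04, "y": 0.04, "z": 0, "wx": 0, "wy": 0, "wz": 0, "gripper": 0.3},
  {"x": 0, "y": 0, "z": 0, "wx": 0, "wy": 0, "wz": 0, "gripper": 0.3},
  {"x": 0, "y": 0, "z": 0, "wx": 0, "wy": 0, "wz": 0, "gripper": 0.3},
  {"x": 0, "y": 0, "z": 0, "wx": 0, "wy": 0, "wz": 0, "gripper": 0.3},
  {"x": 0, "y": 0, "z": 0, "wx": 0, "wy": 0, "wz": 0, "gripper": 0.3},
  {"x": 0, "y": 0, "z": 0, "wx": 0, "wy": 0, "wz": 0, "gripper": 0.3},
  {"x": 0, "y": 0, "z": 0, "wx": 0, "wy": 0, "wz": 0, "gripper": 0.3},
  {"x": 0, "y": 0, "z": 0, "wx": 0, "wy": 0, "wz": 0, "gripper": 0.3},
  {"x": 0, "y": 0, "z": 0, "wx": 0, "wy": 0, "wz": 0, "gripper": 0.3},
])

```text
clock: 29.65
tcp_pos: [0.4764, -0.0028, 0.078]
tcp_rot: [-3.142, -0.07, -3.097]
contact_force: [0.2, -0.3, -0.5]
grip_width: 0.484
finger_force: 10.0
```

```bash
python3 feel.py
```

```text
F [ 0.15  0.13 -0.61] +- [0.33 0.29 0.4 ] M [ 0.036 -0.042 -0.006] tcp [ 0.47638 -0.00278  0.07799] t 30.05
```

>>> servo_tool([
  {"x": -0.008, "y": 0, "z": 0.08, "wx": 0, "wy": 0, "wz": 0, "gripper": 0.3},
  {"x": -0.008, "y": 0, "z": 0.08, "wx": 0, "wy": 0, "wz": 0, "gripper": 0.3},
  {"x": 0, "y": 0, "z": 0.08, "wx": 0, "wy": 0, "wz": 0, "gripper": 0.3},
  {"x": 0, "y": 0, "z": 0, "wx": 0, "wy": 0, "wz": 0, "gripper": 0.3},
  {"x": 0, "y": 0, "z": 0, "wx": 0, "wy": 0, "wz": 0, "gripper": 0.3},
  {"x": 0, "y": 0, "z": 0, "wx": 0, "wy": 0, "wz": 0, "gripper": 0.3},
  {"x": 0, "y": 0, "z": 0, "wx": 0, "wy": 0, "wz": 0, "gripper": 0.3},
  {"x": 0, "y": 0, "z": 0, "wx": 0, "wy": 0, "wz": 0, "gripper": 0.3},
  {"x": 0, "y": 0, "z": 0, "wx": 0, "wy": 0, "wz": 0, "gripper": 0.3},
  {"x": 0, "y": 0, "z": 0, "wx": 0, "wy": 0, "wz": 0, "gripper": 0.3},
])

```text
clock: 30.88
tcp_pos: [0.4764, -0.0028, 0.072]
tcp_rot: [-3.142, -0.07, -3.097]
contact_force: [-0.2, -0.5, -1.1]
grip_width: 0.483
finger_force: 10.0
```

```bash
python3 feel.py
```

```text
F [ 0.11  0.12 -0.6 ] +- [0.58 0.53 0.34] M [ 0.029 -0.042  0.007] tcp [ 0.47637 -0.00279  0.07198] t 31.28
```

>>> servo_tool([
  {"x": -0.008, "y": 0, "z": 0.08, "wx": 0, "wy": 0, "wz": 0, "gripper": 0.3},
  {"x": -0.008, "y": 0, "z": 0.08, "wx": 0, "wy": 0, "wz": 0, "gripper": 0.3},
  {"x": -0.006, "y": 0, "z": 0.08, "wx": 0, "wy": 0, "wz": 0, "gripper": 0.3},
  {"x": 0, "y": 0, "z": 0.08, "wx": 0, "wy": 0, "wz": 0, "gripper": 0.3},
  {"x": 0, "y": 0, "z": 0, "wx": 0, "wy": 0, "wz": 0, "gripper": 0.3},
  {"x": 0, "y": 0, "z": 0, "wx": 0, "wy": 0, "wz": 0, "gripper": 0.3},
  {"x": 0, "y": 0, "z": 0, "wx": 0, "wy": 0, "wz": 0, "gripper": 0.3},
  {"x": 0, "y": 0, "z": 0, "wx": 0, "wy": 0, "wz": 0, "gripper": 0.3},
  {"x": 0, "y": 0, "z": 0, "wx": 0, "wy": 0, "wz": 0, "gripper": 0.3},
  {"x": 0, "y": 0, "z": 0, "wx": 0, "wy": 0, "wz": 0, "gripper": 0.3},
])

```text
clock: 32.12
tcp_pos: [0.4764, -0.0028, 0.064]
tcp_rot: [-3.142, -0.07, -3.097]
contact_force: [-0.4, -0.5, -0.6]
grip_width: 0.48
finger_force: 10.0
```

```bash
python3 feel.py
```

```text
F [-0.18 -0.12 -0.62] +- [0.54 0.45 0.56] M [ 0.031 -0.054  0.008] tcp [ 0.47636 -0.00278  0.06398] t 32.52
```

>>> servo_tool([
  {"x": -0.008, "y": 0, "z": 0.08, "wx": 0, "wy": 0, "wz": 0, "gripper": 0.3},
  {"x": -0.008, "y": 0, "z": 0.08, "wx": 0, "wy": 0, "wz": 0, "gripper": 0.3},
  {"x": -0.004, "y": 0, "z": 0.06, "wx": 0, "wy": 0, "wz": 0, "gripper": 0.3},
  {"x": 0, "y": 0, "z": 0.04, "wx": 0, "wy": 0, "wz": 0, "gripper": 0.3},
  {"x": 0, "y": 0, "z": 0.04, "wx": 0, "wy": 0, "wz": 0, "gripper": 0.3},
  {"x": 0, "y": 0, "z": 0, "wx": 0, "wy": 0, "wz": 0, "gripper": 0.3},
  {"x": 0, "y": 0, "z": 0, "wx": 0, "wy": 0, "wz": 0, "gripper": 0.3},
  {"x": 0, "y": 0, "z": 0, "wx": 0, "wy": 0, "wz": 0, "gripper": 0.3},
  {"x": 0, "y": 0, "z": 0, "wx": 0, "wy": 0, "wz": 0, "gripper": 0.3},
  {"x": 0, "y": 0, "z": 0, "wx": 0, "wy": 0, "wz": 0, "gripper": 0.3},
])

```text
clock: 33.35
tcp_pos: [0.4764, -0.0028, 0.0565]
tcp_rot: [-3.142, -0.07, -3.097]
contact_force: [-0.9, -0.3, -0.4]
grip_width: 0.484
finger_force: 10.0
```

```bash
python3 feel.py
```

```text
F [ 0.19 -0.09 -0.65] +- [0.76 0.38 0.48] M [ 0.028 -0.025  0.017] tcp [ 0.47635 -0.00278  0.05647] t 33.75
```

>>> servo_tool([
  {"x": -0.003, "y": 0, "z": 0.03, "wx": 0, "wy": 0, "wz": 0, "gripper": 0.3},
  {"x": -0.003, "y": 0, "z": 0.03, "wx": 0, "wy": 0, "wz": 0, "gripper": 0.3},
  {"x": 0, "y": 0, "z": 0, "wx": 0, "wy": 0, "wz": 0, "gripper": 0.3},
  {"x": 0, "y": 0, "z": 0, "wx": 0, "wy": 0, "wz": 0, "gripper": 0.3},
  {"x": 0, "y": 0, "z": 0, "wx": 0, "wy": 0, "wz": 0, "gripper": 0.3},
  {"x": 0, "y": 0, "z": 0, "wx": 0, "wy": 0, "wz": 0, "gripper": 0.3},
  {"x": 0, "y": 0, "z": 0, "wx": 0, "wy": 0, "wz": 0, "gripper": 0.3},
  {"x": 0, "y": 0, "z": 0, "wx": 0, "wy": 0, "wz": 0, "gripper": 0.3},
  {"x": 0, "y": 0, "z": 0, "wx": 0, "wy": 0, "wz": 0, "gripper": 0.3},
  {"x": 0, "y": 0, "z": 0, "wx": 0, "wy": 0, "wz": 0, "gripper": 0.3},
])

```text
clock: 34.58
tcp_pos: [0.4764, -0.0028, 0.0549]
tcp_rot: [-3.142, -0.07, -3.097]
contact_force: [-0.4, -0.4, -0.6]
grip_width: 0.482
finger_force: 10.0
```

```bash
python3 feel.py
```

```text
F [-0.2   0.07 -0.43] +- [0.54 0.55 0.41] M [ 0.041 -0.05  -0.001] tcp [ 0.47637 -0.00278  0.05492] t 34.98
```

>>> servo_tool([
  {"x": -0.003, "y": 0, "z": 0.03, "wx": 0, "wy": 0, "wz": 0, "gripper": 0.3},
  {"x": -0.002, "y": 0, "z": 0.02, "wx": 0, "wy": 0, "wz": 0, "gripper": 0.3},
  {"x": 0, "y": 0, "z": 0, "wx": 0, "wy": 0, "wz": 0, "gripper": 0.3},
  {"x": 0, "y": 0, "z": 0, "wx": 0, "wy": 0, "wz": 0, "gripper": 0.3},
  {"x": 0, "y": 0, "z": 0, "wx": 0, "wy": 0, "wz": 0, "gripper": 0.3},
  {"x": 0, "y": 0, "z": 0, "wx": 0, "wy": 0, "wz": 0, "gripper": 0.3},
  {"x": 0, "y": 0, "z": 0, "wx": 0, "wy": 0, "wz": 0, "gripper": 0.3},
  {"x": 0, "y": 0, "z": 0, "wx": 0, "wy": 0, "wz": 0, "gripper": 0.3},
  {"x": 0, "y": 0, "z": 0, "wx": 0, "wy": 0, "wz": 0, "gripper": 0.3},
  {"x": 0, "y": 0, "z": 0, "wx": 0, "wy": 0, "wz": 0, "gripper": 0.3},
])

```text
clock: 35.82
tcp_pos: [0.4764, -0.0028, 0.0537]
tcp_rot: [3.142, -0.07, -3.097]
contact_force: [0.8, -0.7, -1.1]
grip_width: 0.48
finger_force: 10.0
```

>>> servo_tool([
  {"x": -0.003, "y": 0, "z": 0.03, "wx": 0, "wy": 0, "wz": 0, "gripper": 0.3},
  {"x": -0.002, "y": 0, "z": 0.02, "wx": 0, "wy": 0, "wz": 0, "gripper": 0.3},
  {"x": 0, "y": 0, "z": 0, "wx": 0, "wy": 0, "wz": 0, "gripper": 0.3},
  {"x": 0, "y": 0, "z": 0, "wx": 0, "wy": 0, "wz": 0, "gripper": 0.3},
  {"x": 0, "y": 0, "z": 0, "wx": 0, "wy": 0, "wz": 0, "gripper": 0.3},
  {"x": 0, "y": 0, "z": 0, "wx": 0, "wy": 0, "wz": 0, "gripper": 0.3},
  {"x": 0, "y": 0, "z": 0, "wx": 0, "wy": 0, "wz": 0, "gripper": 0.3},
  {"x": 0, "y": 0, "z": 0, "wx": 0, "wy": 0, "wz": 0, "gripper": 0.3},
  {"x": 0, "y": 0, "z": 0, "wx": 0, "wy": 0, "wz": 0, "gripper": 0.3},
  {"x": 0, "y": 0, "z": 0, "wx": 0, "wy": 0, "wz": 0, "gripper": 0.3},
])

```text
clock: 36.65
tcp_pos: [0.4766, -0.003, 0.0527]
tcp_rot: [-3.141, -0.069, -3.097]
contact_force: [-0.9, -2.8, 6.4]
grip_width: 0.481
finger_force: 10.0
```

>>> servo_tool([
  {"x": 0, "y": 0, "z": 0, "wx": 0, "wy": 0, "wz": 0, "gripper": 0.3},
  {"x": 0, "y": 0, "z": 0, "wx": 0, "wy": 0, "wz": 0, "gripper": 0.3},
  {"x": 0, "y": 0, "z": 0, "wx": 0, "wy": 0, "wz": 0, "gripper": 0},
  {"x": 0, "y": 0, "z": 0, "wx": 0, "wy": 0, "wz": 0, "gripper": -0.05},
  {"x": 0, "y": 0, "z": 0, "wx": 0, "wy": 0, "wz": 0, "gripper": -0.1},
  {"x": 0, "y": 0, "z": 0, "wx": 0, "wy": 0, "wz": 0, "gripper": -0.15},
  {"x": 0, "y": 0, "z": 0, "wx": 0, "wy": 0, "wz": 0, "gripper": -0.2},
  {"x": 0, "y": 0, "z": 0, "wx": 0, "wy": 0, "wz": 0, "gripper": -0.25},
  {"x": 0, "y": 0, "z": 0, "wx": 0, "wy": 0, "wz": 0, "gripper": -0.3},
  {"x": 0, "y": 0, "z": 0, "wx": 0, "wy": 0, "wz": 0, "gripper": -0.3},
], grip_force=5)

```text
clock: 37.48
tcp_pos: [0.4764, -0.0028, 0.0524]
tcp_rot: [3.142, -0.07, -3.097]
contact_force: [-0.4, 0.6, -0.4]
grip_width: 0.651
finger_force: 0.0
```

```bash
python3 chk.py
```

```text
37.53 [ 0.48 -0.    0.05] [-3.14 -0.07 -3.1 ] [-0.03  0.23 -0.24]
[346 240  18  22 170] [355.57 252.02] L [346 250] B [358 261] R [363 248]
pred -0.0456 (-12, 22) [342.9 274.9]
pred -0.0456 (-12, -22) [356.41 286.33]
pred -0.0456 (12, -22) [364.39 281.54]
pred 0.0284 (-12, 22) [344.98 249.41]
pred 0.0284 (-12, -22) [359.25 260.52]
pred 0.0284 (12, -22) [367.59 255.89]
```

>>> servo_tool([
  {"x": 0.01, "y": 0, "z": -0.15, "wx": 0, "wy": 0, "wz": 0, "gripper": -0.3},
  {"x": 0.018, "y": 0, "z": -0.25, "wx": 0, "wy": 0, "wz": 0, "gripper": -0.3},
  {"x": 0.025, "y": 0, "z": -0.35, "wx": 0, "wy": 0, "wz": 0, "gripper": -0.3},
  {"x": 0.025, "y": 0, "z": -0.35, "wx": 0, "wy": 0, "wz": 0, "gripper": -0.3},
  {"x": 0.035, "y": 0, "z": -0.5, "wx": 0, "wy": 0, "wz": 0, "gripper": -0.3},
  {"x": 0.035, "y": 0, "z": -0.5, "wx": 0, "wy": 0, "wz": 0, "gripper": -0.3},
  {"x": 0.035, "y": 0, "z": -0.5, "wx": 0, "wy": 0, "wz": 0, "gripper": -0.3},
  {"x": 0.035, "y": 0, "z": -0.5, "wx": 0, "wy": 0, "wz": 0, "gripper": -0.3},
  {"x": 0.035, "y": 0, "z": -0.5, "wx": 0, "wy": 0, "wz": 0, "gripper": -0.3},
  {"x": 0.035, "y": 0, "z": -0.5, "wx": 0, "wy": 0, "wz": 0, "gripper": -0.3},
])

```text
clock: 38.37
tcp_pos: [0.4764, -0.0027, 0.1568]
tcp_rot: [-3.141, -0.069, -3.097]
contact_force: [-0.7, 0.5, -0.4]
grip_width: 0.651
finger_force: 0.0
```

>>> servo_tool([
  {"x": 0, "y": 0, "z": -0.4, "wx": 0, "wy": 0, "wz": 0, "gripper": -0.3},
  {"x": 0, "y": 0, "z": -0.4, "wx": 0, "wy": 0, "wz": 0, "gripper": -0.3},
  {"x": 0, "y": 0, "z": 0, "wx": 0, "wy": 0, "wz": 0, "gripper": -0.3},
  {"x": 0, "y": 0, "z": 0, "wx": 0, "wy": 0, "wz": 0, "gripper": -0.3},
  {"x": 0, "y": 0, "z": 0, "wx": 0, "wy": 0, "wz": 0, "gripper": -0.3},
  {"x": 0, "y": 0, "z": 0, "wx": 0, "wy": 0, "wz": 0, "gripper": -0.3},
  {"x": 0, "y": 0, "z": 0, "wx": 0, "wy": 0, "wz": 0, "gripper": -0.3},
  {"x": 0, "y": 0, "z": 0, "wx": 0, "wy": 0, "wz": 0, "gripper": -0.3},
  {"x": 0, "y": 0, "z": 0, "wx": 0, "wy": 0, "wz": 0, "gripper": -0.3},
  {"x": 0, "y": 0, "z": 0, "wx": 0, "wy": 0, "wz": 0, "gripper": -0.3},
])

```text
clock: 39.2
tcp_pos: [0.4777, -0.0027, 0.1749]
tcp_rot: [3.142, -0.07, -3.097]
contact_force: [-0.6, 0.4, 0.1]
grip_width: 0.65
finger_force: 0.0
```

```bash
python3 - <<'E'
from station import bot
from h import *
np.set_printoptions(precision=2,suppress=True)
S=bot.grab_frame("side");s=bot.sense();print(s["clock"],s["tcp_pos"],s["contact_force"])
h=cv2.cvtColor(S["image"],cv2.COLOR_BGR2HSV)
m=cv2.inRange(h,(105,110,30),(130,255,255));n,l,st,ce=cv2.connectedComponentsWithStats(m)
for i in range(1,n):
    if st[i][4]>4 and 320<ce[i][0]<380 and 200<st[i][1]<300:
        p=np.argwhere(l==i)[:,::-1];print(st[i],ce[i],"L",p[p[:,0].argmin()],"B",p[p[:,1].argmax()],"R",p[p[:,0].argmax()])
a=np.radians(2.6);r=np.array([[np.cos(a),-np.sin(a)],[np.sin(a),np.cos(a)]])
for k in [(-12,22,74),(-12,-22,74),(12,-22,74),(0,17,101),(0,-17,101)]: print("pred",k,proj(S,np.r_[np.array([.4766,-.0035])+r@np.array(k[:2])/1000,.007+k[2]/1000]))
E
```

```text
39.25 [ 0.48 -0.    0.17] [ 0.07 -0.52  0.64]
[348 242  18  20 139] [356.89 253.15] L [348 251] B [359 261] R [365 257]
pred (-12, 22, 74) [345.27 249.49]
pred (-12, -22, 74) [359.55 260.61]
pred (12, -22, 74) [367.89 255.98]
pred (0, 17, 101) [351.93 238.61]
pred (0, -17, 101) [363.23 246.96]
```

```bash
python3 -c "
from station import bot
print(bot.close_job())"
```

```text
the job is handed in; nothing more can be done
None
```

I drew the blue pack off its down-bent peg by feel, with no pressing above a few newtons. It is released in the caddy's tall pocket, where the last side view showed it upright and within about a pixel of its expected place, and the job is handed in with no verdict returned.

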